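# Press the jar labels in the crank clamp and log the batch

## Task

The spread jars have freshly glued labels that must be pressed on: stand every spread jar upright between the jaws of the crank clamp, crank the jaw in until all of them are pinched against the fixed jaw and the sprung pad is squeezed back about half of its travel (never let it bottom out), then turn the lock knob clockwise past its click. Then log the batch: take the scanner, point its window squarely at the middle of the bar code on the ticket from about 10 cm away, hold it still for at least a second, and stand it back in the middle of its dock. Leave everything else on the counter where it is.

Things in the scene. Friction and masses are not known exactly. Their poses are not given: they have to be found in the camera images.
- clamp: grey iron crank clamp, fixed, 232 mm (x) by 325 mm (y). Origin: counter level, mid-way between the open jaws; z up. The jaw closes along +y: fixed jaw at +y; moving jaw, gear box and crank at -y. Jars stand in a row along x on its flat bed, 12 mm above the counter (up to three fit, at x = -64, 0, 64 mm). Jaws 60 mm high over the counter, 206 mm long; open gap y = -65 to 65 mm.
- fixed_jaw: fixed jaw of the clamp. Origin: middle of its rubber face, at bed level (clamp y = 65 mm); axes as the clamp's. A jar pinched against it has its centre line 31 mm off, at y = -31 mm in this frame. A 10 mm guide rod runs along y at x = -108 and 108 mm, 24 mm above the bed.
- pad_face (a point): centre of the face of the moving jaw's sprung rubber pad, 24 mm above the bed; clamp y = -65 mm when fully open. Axes as the clamp's.
- pad (a joint): how far the sprung pad is squeezed back into its jaw, m: 0 free, 0.014 bottomed out; 3 N per mm. Half squeezed is 0.007.
- crank (a joint): crank angle, rad: 0 jaw fully open, grows as the crank turns clockwise seen from above and closes the jaw by 5 mm per rad; the pad meets jars that touch the fixed jaw at about 13.6 and is half squeezed at about 15.0; end stop 16.6. Holds where it is left (friction 0.22 N m).
- crank_axis (a point): point on the vertical axis of the crank, 100 mm above the counter, at clamp x = 0, y = -160 mm.
- crank_handle (a point): middle of the upright, freely spinning handle of the crank: 18 to 20 mm thick, 48 mm tall (77 to 123 mm above the counter), 50 mm from the crank axis; at crank 0 it lies on the clamp's -y side of the axis.
- lock (a joint): lock knob angle, rad: 0 as found, grows clockwise seen from above. A spring catch holds it at its stop at 0 with 0.15 N m; it must be turned against that past 0.6, where the catch clicks over and drives it on to its other stop at 1.2, where it stays.
- lock_grip (a point): lock knob, on top of the middle of the fixed jaw: an upright bar 13 mm thick, 44 mm long along its own y, 28 mm tall (68 to 96 mm above the counter) on a 44 mm disc. This point is 82 mm above the counter on the turning axis; its y axis runs along the bar.
- jar_1_mid (a point): glass jar of spread with a black twist lid, 62 mm thick, 78 mm tall, 0.3 kg; this point is its centre, half-way up; z up. May be absent (None).
- jar_2_mid (a point): glass jar of spread with a black twist lid, 62 mm thick, 78 mm tall, 0.3 kg; this point is its centre, half-way up; z up. May be absent (None).
- jar_3_mid (a point): glass jar of spread with a black twist lid, 62 mm thick, 78 mm tall, 0.3 kg; this point is its centre, half-way up; z up. May be absent (None).
- scanner: hand scanner standing upright; origin: middle of its underside; x is the way its window looks, z up. Round foot 64 mm across, 12 mm high; slim stem; head on top. 120 mm tall, 0.25 kg.
- scanner_head (a point): centre of the scanner's head, 103 mm above its foot: 82 mm long (its x), 36 mm wide (its y), 34 mm high; grasp across the 36 mm width from above. Axes as the scanner's.
- scanner_window (a point): the scanner's window, centre of the front of its head, 42 mm ahead of the head's centre; x is the way it looks.
- dock_top (a point): middle of the scanner's dock, top face of a fixed flat plate 96 by 96 mm, 6 mm thick; the scanner stands on it at the start.
- ticket_code (a point): middle of the bar code on the ticket, 135 mm above the counter, on an upright fixed stand 96 mm wide and 190 mm tall; its x axis points into the stand, so a scanner that looks squarely at the code has the same x axis.
- canister_mid (a point): bystander: round card canister, 67 mm thick, 85 mm tall, no black lid; its centre. Not one of the jars: leave it.
- tape_dispenser: bystander: weighted tape dispenser, 47 by 133 by 67 mm; origin: middle of its underside. Leave it.
- dish: bystander: small round tasting dish, 67 mm wide, 15 mm high; origin: middle of its underside. Leave it.
- pick_cup: bystander: glass of wooden picks, 47 mm wide, 96 mm high; origin: middle of its underside. Leave it.
- bar: bystander: wrapped chocolate bar lying flat, 150 by 69 by 12 mm; origin: middle of its underside. Leave it.
- pay_terminal: bystander: card terminal, 150 by 62 by 24 mm; origin: middle of its underside. Leave it.
Not all that is in view belongs to the job. Leave any green look-alike of the part that bears jar_2_mid alone.

How it is judged:
By the outcome, as a careful person would: the job done as asked, in the order asked, and still so for the second after the job is handed in, with the robot touching nothing.
Of jar_1, jar_2, jar_3 only 2 to 3 are there at a start; the rules pass over those that are not, and their reading is None.
At some moment in a run one of jar_1, jar_2, jar_3 may be knocked a few centimetres aside while the robot is not near it.
It also fails if it takes over 210 s, if anything falls off the work surface, if the arm or the gripper's body presses on something with over 40 N, if the wrist force passes 120 N, or if a joint passes its speed limit or range.

## Robot

A 6-joint arm with a two-finger parallel gripper is mounted at the origin on a cart in front of the work surface, level with it; the furniture and walls round the work are solid. World frame = base frame: x ahead of the robot, y to its left, z up, the work surface at z = 0. Lengths are in m, angles in degrees, forces in N, time in s.
With the tool pointing down it reaches from about 0.375 to 0.9 m from the base axis. Payload 3.1 kg.
Tool frame: the origin (TCP) lies at the very end of the fingers, on their centre line; the grasp point (between the pads) lies 19 mm behind it; z points along the fingers, x is the direction in which the jaws open and shut, and the axes are right-handed (so a half turn about z gives the same grasp; the last joint's range is limited). The gripper opens to 87 mm and grips with 3 to 60 N. Pads are 19 mm wide; open, the fingers measure 117 mm over their backs; the gripper's body (75 mm by 190 mm) begins 51 mm behind the grasp point.
Start: joints at [56.637, 30.224, 82.088, -0, 67.689, -10.227], TCP at [0.246, 0.575, 0.223] pointing down, gripper open.
Joint ranges: [-176.69, 176.69], [-43.24, 126.21], [12.49, 139.97], [-82, 262], [0, 151.66], [-163.58, 163.58]. Speed limits (degrees/s): [159.86, 159.86, 180, 180, 180, 180].

## Interface

Orientations are given as a 3x3 rotation matrix whose columns are the frame's x, y, z axes.
In Python, from rig import bot gives the robot as it stands.
- The arm moves only by the tool arm_command, never from a script. Its argument "plan" is a list of rows, each an object of numbers: "claw": the opening, from 0 (shut) to 1 (fully open); "dx", "dy", "dz": the shift along the tool's x, y, z in cm; "twist": the turn about the tool's z in degrees. A call has 1 to 8 rows; each row is the pose to reach, as a shift and turn from the pose measured when the call began, along the tool's axes at that moment; what a row does not reach only later rows make up. A row lasts 1/12 s, in which the tool goes at most 41.7 mm and 7.16 degrees, less where a joint would pass 70% of its speed; a pose out of reach is approached as far as the arm can. A call with a gripper value outside its range is refused whole. The fingers move at their own pace and stop on an object; the grip force is fixed at half the most. Time passes only in rows, so rows that repeat a pose let the fingers close. It gives the time, the measured TCP pose, the force and the opening at its end, in the units of the state.
- bot.read_state(): the state, without advancing time (a new reading comes with each control period).
- bot.capture(name): name is "side" or "top" or "wrist"; returns the picture (384x512x3 uint8, red, green, blue); there is no depth.
- bot.calibration(name): a dict with "intrinsics" (3x3 intrinsics, pixels), "rvec" (rotation vector, rad) and "tvec" (3), from world to camera coordinates, as OpenCV has them; the wrist camera has in their place "T_tool_cam" (4x4, takes a point from camera to tool coordinates, whose origin is the TCP and whose axes are the tool frame's). Camera axes: x right, y down, z forward; pixel columns grow to the right and rows downward; lengths in m; the calibration is good to about 2 mm. A picture is of the moment at which its call begins: read the wrist's pose just before it. calibration takes no time and is no camera call.
- bot.hand_in(): hands the job in, once; it reports no verdict.
The state is a dict: "time_s": time; "joint_positions": joint angles; "qvel": joint speeds; "tau": joint torques, N m; "position": TCP position; "tcp_rot": TCP orientation; "force": force on the tool from outside, world axes, zero at the start; "moment": the same for the moment, N m; "opening": opening from 0.0 (shut) to 1.0 (fully open).
Only numpy, scipy, OpenCV 4.12 (cv2) and the standard library are available. Lean on these libraries where they do the work, as an engineer would, in place of code of your own. Each camera call takes 0.05 s, during which the arm holds its last target.

## Working session

There is one attempt and no reset: what is moved stays moved. The work goes in short steps, Python scripts to look and compute and a tool call to move; the robot and the scene stay as the last step left them, time stands still between calls to the robot, and variables do not carry over. Pictures are saved under pics/ and viewed, and the job is handed in when it is done.

Besides the shell and the picture viewer there is one more tool, called after "Request:" by a JSON object that holds its "fn" and its "kwargs". arm_command: Moves the arm, as the interface text tells. Its arguments: {"type":"object","properties":{"plan":{"type":"array"}},"required":["plan"]}

```bash
ls; mkdir -p pics; python3 - <<'E'
from rig import bot
import cv2
print(bot.read_state())
for n in ("side","top","wrist"):
    im=bot.capture(n); cv2.imwrite(f"pics/{n}0.png",im[:,:,::-1])
    print(n,bot.calibration(n))
E
```

```text
pics
{'time_s': 0.0, 'joint_positions': array([ 5.66370913e+01,  3.02796015e+01,  8.21580431e+01, -5.47541924e-04,
        6.76885540e+01, -1.02254322e+01]), 'qvel': array([ 0.04766535,  0.03080097, -0.02060711, -0.15813797, -0.01562946,
        0.06310082]), 'tau': array([-1.65783540e-04, -4.40053332e+01, -1.76590651e+01,  6.33148570e-02,
        5.84352377e-02, -1.62043771e-04]), 'position': array([0.24512603, 0.57411255, 0.22155563]), 'tcp_rot': array([[ 3.92934027e-01,  9.19565876e-01, -1.20390252e-03],
       [ 9.19564106e-01, -3.92935685e-01, -1.84446467e-03],
       [-2.16916304e-03, -3.82312617e-04, -9.99997574e-01]]), 'force': array([ 0.47464939, -1.3094155 ,  0.10320006]), 'moment': array([-0.0379843 , -0.00571987,  0.0353733 ]), 'opening': 1.0035097553866996}
side {'intrinsics': array([[455.37626304,   0.        , 246.12224462],
       [  0.        , 455.37626304, 189.13127695],
       [  0.        ,   0.        ,   1.        ]]), 'rvec': array([-0.05975657, -2.76914785,  1.4703933 ]), 'tvec': array([ 0.52022127, -0.05162155,  2.09293312])}
top {'intrinsics': array([[413.76209812,   0.        , 262.59240964],
       [  0.        , 413.76209812, 194.0110332 ],
       [  0.        ,   0.        ,   1.        ]]), 'rvec': array([ 2.19763079, -2.1512076 ,  0.0934557 ]), 'tvec': array([0.21384438, 0.54951013, 1.47208325])}
wrist {'intrinsics': array([[267.26564555,   0.        , 250.76216811],
       [  0.        , 267.26564555, 197.46643997],
       [  0.        ,   0.        ,   1.        ]]), 'T_tool_cam': array([[ 9.99999624e-01, -8.49556192e-04, -1.75881245e-04,
         4.79230017e-04],
       [ 8.66030178e-04,  9.65417050e-01,  2.60708974e-01,
        -7.15324596e-02],
       [-5.16881714e-05, -2.60709029e-01,  9.65417423e-01,
        -1.63234576e-01],
       [ 0.00000000e+00,  0.00000000e+00,  0.00000000e+00,
         1.00000000e+00]])}
```

```bash
python3 - <<'E'
import cv2
for n in ("side","top","wrist"):
    im=cv2.imread(f"pics/{n}0.png"); cv2.imwrite(f"pics/{n}0b.png",cv2.resize(im,(800,600),interpolation=cv2.INTER_CUBIC))
E
cat > h.py <<'E'
from rig import bot
import numpy as np, cv2, sys
def cal(n):
    c=bot.calibration(n); K=np.array(c["intrinsics"])
    if n=="wrist":
        s=bot.read_state(); T=np.eye(4); T[:3,:3]=s["tcp_rot"]; T[:3,3]=s["position"]
        T=T@np.array(c["T_tool_cam"]); R=T[:3,:3].T; return K,R,-R@T[:3,3]
    R=cv2.Rodrigues(np.array(c["rvec"]))[0]; return K,R,np.array(c["tvec"])
def toz(n,u,v,z,C=None):
    K,R,t=C or cal(n); o=-R.T@t; d=R.T@np.linalg.inv(K)@np.array([u,v,1.]); return o+d*(z-o[2])/d[2]
def pix(n,p,C=None):
    K,R,t=C or cal(n); q=K@(R@np.array(p,float)+t); return q[:2]/q[2]
def tri(n1,p1,n2,p2):
    A=[];
    P=[]
    for n in (n1,n2):
        K,R,t=cal(n); P.append(K@np.c_[R,t])
    X=cv2.triangulatePoints(P[0],P[1],np.array(p1,float).reshape(2,1),np.array(p2,float).reshape(2,1))[:,0]
    return X[:3]/X[3]
def snap(n,name,crop=None):
    im=bot.capture(n)[:,:,::-1]; cv2.imwrite(f"pics/{name}_raw.png",im); show(im,name,crop)
def show(im,name,crop=None):
    if crop:
        x0,y0,x1,y1=crop; im=im[y0:y1,x0:x1]
    s=min(800/im.shape[1],600/im.shape[0]); cv2.imwrite(f"pics/{name}.png",cv2.resize(im,None,fx=s,fy=s,interpolation=cv2.INTER_CUBIC))
    if crop: print(name,"scale",s,"off",crop[:2])
def local(p,s=None):
    "world point -> shift in tool axes cm"
    s=s or bot.read_state(); return (s["tcp_rot"].T@(np.array(p)-s["position"]))*100
E
python3 - <<'E'
from h import *
im=cv2.imread("pics/top0.png"); show(im,"topA",(300,120,420,245)); show(im,"topB",(200,125,330,245))
im=cv2.imread("pics/side0.png"); show(im,"sideA",(190,110,310,280))
for n in ("side","top"):
    K,R,t=cal(n); print(n,-R.T@t)
E
```

```text
topA scale 4.8 off (300, 120)
topB scale 5.0 off (200, 125)
sideA scale 3.5294117647058822 off (190, 110)
side [0.54857189 1.74616067 1.14177747]
top [0.41206433 0.21969519 1.5154725 ]
```

```bash
python3 - <<'E'
from h import *
A=lambda x,y:(300+x/4.8,120+y/4.8)
B=lambda x,y:(200+x/5,125+y/5)
g=lambda p,z:np.round(toz("top",*p,z),4)
for n,p in dict(j1=(435,284),j2=(435,482),j3=(235,502),).items(): print(n,g(B(*p),.078))
print("canister",g(B(15,472),.085),"dish",g(B(120,562),.015))
# clamp
print("fixedjaw top corners", [g(A(*p),.06) for p in [(80,250),(146,250),(82,550),(152,550)]])
print("knob disc", g(A(115,396),.068), "crank hub",g(A(460,393),.1),"handle",g(A(547,390),.123))
print("mov jaw",[g(A(*p),.06) for p in [(357,240),(390,238),(365,553),(397,553)]])
print("scanner head front/back",[g(B(*p),.12) for p in [(232,218),(215,335),(195,330),(205,218),(255,222),(240,338)]])
print("dock",[g(B(*p),.006) for p in [(176,222),(302,243),(278,370),(150,348)]])
print("ticket top",[g(B(*p),.19) for p in [(57,88),(190,92)]],"foot front",[g(B(*p),.0) for p in [(85,178),(215,183)]])
E
```

```text
j1 [0.5847 0.1409 0.078 ]
j2 [0.4466 0.1387 0.078 ]
j3 [0.4298 0.277  0.078 ]
canister [0.4471 0.4291 0.085 ] dish [0.3856 0.3614 0.015 ]
fixedjaw top corners [array([0.6238, 0.0353, 0.06  ]), array([ 0.6249, -0.0135,  0.06  ]), array([0.4032, 0.0317, 0.06  ]), array([ 0.4043, -0.0194,  0.06  ])]
knob disc [0.5157 0.0097 0.068 ] crank hub [ 0.5208 -0.2318  0.1   ] handle [ 0.5224 -0.2855  0.123 ]
mov jaw [array([ 0.6356, -0.1693,  0.06  ]), array([ 0.6376, -0.1937,  0.06  ]), array([ 0.4054, -0.1745,  0.06  ]), array([ 0.4059, -0.1978,  0.06  ])]
scanner head front/back [array([0.622 , 0.2821, 0.12  ]), array([0.5418, 0.2917, 0.12  ]), array([0.5449, 0.3053, 0.12  ]), array([0.6216, 0.3005, 0.12  ]), array([0.6196, 0.2664, 0.12  ]), array([0.5401, 0.2747, 0.12  ])]
dock [array([0.6353, 0.3284, 0.006 ]), array([0.6217, 0.2353, 0.006 ]), array([0.5276, 0.2508, 0.006 ]), array([0.5418, 0.3449, 0.006 ])]
ticket top [array([0.6944, 0.395 , 0.19  ]), array([0.6936, 0.3084, 0.19  ])] foot front [array([0.6677, 0.3972, 0.    ]), array([0.666 , 0.3007, 0.    ])]
```

```bash
python3 - <<'E'
from h import *
s=1.5625
for a,b in [((237,188),(300,316)),((631,190),(306,163)),((188,140),(277,198)),((692,146),(298,70)),((188,140),(222,555))]:
    X=tri("top",np.array(a)/s,"side",np.array(b)/s); print(X, pix("top",X)*s,pix("side",X)*s)
E
```

```text
[0.71741233 0.56175138 0.30168291] [236.31911516 196.77852151] [293.17881454 314.65324655]
[ 0.74007928 -0.19085498  0.30754855] [630.89114047 192.43392334] [304.69767722 162.72373917]
[0.72804404 0.56357252 0.56741342] [187.78379543 145.25276914] [273.46572628 197.11634588]
[ 0.73710824 -0.19106649  0.57605535] [691.9569468  147.64388446] [297.26329222  69.81065371]
[ 0.92211478  0.81151212 -0.11063375] [186.36625613 157.29360478] [203.88436188 550.70751261]
```

```bash
python3 - <<'E'
from h import *
for p in [(0.42,.3,.27),(.61,-.05,.27)]: print(local(p))
E
```

```text
[-18.36283491  26.84789937  -4.79787376]
[-43.08170739  58.07251131  -4.76701314]
```

Request:
{"fn": "arm_command", "kwargs": {"plan": [{"dx": -3, "dy": 4, "dz": -4.8, "twist": -4}, {"dx": -18.4, "dy": 26.8, "dz": -4.8, "twist": -24}, {"dx": -18.4, "dy": 26.8, "dz": -4.8, "twist": -24}, {"dx": -18.4, "dy": 26.8, "dz": -4.8, "twist": -24}, {"dx": -18.4, "dy": 26.8, "dz": -4.8, "twist": -24}, {"dx": -18.4, "dy": 26.8, "dz": -4.8, "twist": -24}, {"dx": -18.4, "dy": 26.8, "dz": -4.8, "twist": -24}, {"dx": -18.4, "dy": 26.8, "dz": -4.8, "twist": -24}]}}

```text
$.plan[0]: bad value
```

```bash
python3 - <<'E'
from h import *
print(local((.61,-.05,.27))); s=bot.read_state();print(s["tcp_rot"],s["force"])
E
```

```text
[-43.08170739  58.07251131  -4.76701314]
[[ 3.92938880e-01  9.19564152e-01 -8.98785875e-04]
 [ 9.19563177e-01 -3.92939802e-01 -1.36964432e-03]
 [-1.61264456e-03 -2.88303890e-04 -9.99998658e-01]] [ 0.18942854  0.01552892 -0.99501087]
```

Request:
{"fn": "arm_command", "kwargs": {"plan": [{"claw": 1, "dx": -3, "dy": 4, "dz": -4.8, "twist": -4}, {"claw": 1, "dx": -18.4, "dy": 26.8, "dz": -4.8, "twist": -24}, {"claw": 1, "dx": -18.4, "dy": 26.8, "dz": -4.8, "twist": -24}, {"claw": 1, "dx": -18.4, "dy": 26.8, "dz": -4.8, "twist": -24}, {"claw": 1, "dx": -18.4, "dy": 26.8, "dz": -4.8, "twist": -24}, {"claw": 1, "dx": -18.4, "dy": 26.8, "dz": -4.8, "twist": -24}, {"claw": 1, "dx": -18.4, "dy": 26.8, "dz": -4.8, "twist": -24}, {"claw": 1, "dx": -18.4, "dy": 26.8, "dz": -4.8, "twist": -24}]}}

```text
time_s: 0.82
position: [0.4151, 0.3056, 0.2695]
tcp_rot: [[-0.015, 1.0, -0.001], [1.0, 0.015, -0.001], [-0.001, -0.001, -1.0]]
force: [1.8, -0.2, 0.5]
opening: 1.0
```

```bash
python3 - <<'E'
from h import *
print(local((.61,-.05,.27))); s=bot.read_state();print(s)
E
```

```text
[-3.58517193e+01  1.89457918e+01 -2.49343802e-02]
{'time_s': 0.8167, 'joint_positions': array([ 2.39529853e+01,  1.85291279e+01,  9.42380237e+01, -5.26937610e-02,
        6.73302769e+01, -6.69070849e+01]), 'qvel': array([-5.65260853e+01, -6.07523783e+00,  3.59495586e+00, -3.06385311e-02,
        1.40100498e+00, -5.55439127e+01]), 'tau': array([ 4.38022301e+00, -3.49667573e+01, -1.66281313e+01, -1.01205028e-02,
        2.67412858e-01,  6.48520142e-01]), 'position': array([0.41505513, 0.30556315, 0.26946521]), 'tcp_rot': array([[-0.01536651,  0.9998812 , -0.00120933],
       [ 0.99988088,  0.01536473, -0.00146584],
       [-0.00144708, -0.00123171, -0.99999819]]), 'force': array([ 1.78424799, -0.15496964,  0.50423938]), 'moment': array([ 0.01752473, -0.05611904,  0.01130953]), 'opening': 0.9997854747719062}
```

Request:
{"fn": "arm_command", "kwargs": {"plan": [{"claw": 1, "dx": -36, "dy": 19, "dz": 0, "twist": 0}, {"claw": 1, "dx": -36, "dy": 19, "dz": 0, "twist": 0}, {"claw": 1, "dx": -36, "dy": 19, "dz": 0, "twist": 0}, {"claw": 1, "dx": -36, "dy": 19, "dz": 0, "twist": 0}, {"claw": 1, "dx": -36, "dy": 19, "dz": 0, "twist": 0}, {"claw": 1, "dx": -36, "dy": 19, "dz": 0, "twist": 0}, {"claw": 1, "dx": -36, "dy": 19, "dz": 0, "twist": 0}, {"claw": 1, "dx": -36, "dy": 19, "dz": 0, "twist": 0}]}}

```text
time_s: 1.48
position: [0.5747, 0.0128, 0.2695]
tcp_rot: [[-0.015, 1.0, -0.002], [1.0, 0.015, -0.001], [-0.001, -0.002, -1.0]]
force: [0.1, -0.4, -0.8]
opening: 1.0
```

Request:
{"fn": "arm_command", "kwargs": {"plan": [{"claw": 1, "dx": -7, "dy": 4, "dz": 0, "twist": 0}, {"claw": 1, "dx": -7, "dy": 4, "dz": 0, "twist": 0}, {"claw": 1, "dx": -7, "dy": 4, "dz": 0, "twist": 0}]}}

```text
time_s: 1.73
position: [0.6198, -0.0642, 0.269]
tcp_rot: [[-0.009, 1.0, 0.003], [1.0, 0.009, -0.006], [-0.006, 0.003, -1.0]]
force: [0.4, 0.4, 0.7]
opening: 1.003
```

```bash
python3 - <<'E'
from h import *
print(local((.61,-.05,.27)))
snap("wrist","w1")
print(bot.read_state()["position"])
E
```

```text
[ 1.4287158  -0.97147451 -0.11056503]
[ 0.6174747  -0.0605897   0.26869822]
```

```bash
python3 - <<'E'
from h import *
C=cal("wrist")
g=lambda p,z:np.round(toz("wrist",p[0]/1.5625,p[1]/1.5625,z,C),4)
print("fj inner",g((453,5),.06),g((448,283),.06),"outer",g((515,4),.06),g((503,285),.06))
print("bed line fixed",g((447,40),.012),g((444,270),.012))
print("bar",g((487,153),.096),g((517,152),.096),g((458,157),.096),"hub",g((180,160),.09),"handle top",g((72,159),.123),"handle bottom", g((108,162),.077))
print("guide rods",g((350,20),.036),g((360,281),.036))
print("jars",g((655,58),.078),g((631,246),.078))
# predicted from hypothesis
E
```

```text
fj inner [ 0.4035 -0.0151  0.06  ] [ 0.6219 -0.0094  0.06  ] outer [0.4024 0.0326 0.06  ] [0.6233 0.0406 0.06  ]
bed line fixed [ 0.412  -0.0133  0.012 ] [ 0.6183 -0.0074  0.012 ]
bar [0.5141 0.0108 0.096 ] [0.5132 0.0334 0.096 ] [ 0.5172 -0.011   0.096 ] hub [ 0.5207 -0.2253  0.09  ] handle top [ 0.5232 -0.2849  0.123 ] handle bottom [ 0.5218 -0.2898  0.077 ]
guide rods [ 0.4057 -0.097   0.036 ] [ 0.6256 -0.0911  0.036 ]
jars [0.4438 0.1368 0.078 ] [0.5851 0.141  0.078 ]
```

```bash
python3 - <<'E'
from h import *
print(local((.585,.141,.15)),bot.read_state()["position"])
E
```

```text
[20.21416084 -3.03653081 11.8317355 ] [ 0.6174747  -0.0605897   0.26869822]
```

Request:
{"fn": "arm_command", "kwargs": {"plan": [{"claw": 1, "dx": 20.2, "dy": -3, "dz": 11.8, "twist": 0}, {"claw": 1, "dx": 20.2, "dy": -3, "dz": 11.8, "twist": 0}, {"claw": 1, "dx": 20.2, "dy": -3, "dz": 11.8, "twist": 0}, {"claw": 1, "dx": 20.2, "dy": -3, "dz": 11.8, "twist": 0}, {"claw": 1, "dx": 20.2, "dy": -3, "dz": 11.8, "twist": 0}, {"claw": 1, "dx": 20.2, "dy": -3, "dz": 11.8, "twist": 0}, {"claw": 1, "dx": 20.2, "dy": -3, "dz": 11.8, "twist": 0}, {"claw": 1, "dx": 20.2, "dy": -3, "dz": 11.8, "twist": 0}]}}

```text
time_s: 2.45
position: [0.5834, 0.1428, 0.1494]
tcp_rot: [[-0.014, 1.0, -0.004], [1.0, 0.014, -0.002], [-0.002, -0.004, -1.0]]
force: [0.6, -0.3, 0.2]
opening: 1.005
```

```bash
python3 - <<'E'
from h import *
snap("wrist","w2"); snap("top","t2",(200,120,420,245))
s=bot.read_state();print(local((.585,.141,.03),s),s["position"],s["tcp_rot"])
E
```

```text
t2 scale 3.6363636363636362 off (200, 120)
[ 0.0536336  -0.06881233 12.09755079] [0.58567079 0.14076566 0.15097657] [[-1.04403487e-02  9.99945480e-01  1.89253260e-04]
 [ 9.99942525e-01  1.04407790e-02 -2.43668846e-03]
 [-2.43853156e-03  1.63802505e-04 -9.99997013e-01]]
```

```bash
python3 - <<'E'
from h import *
C=cal("wrist")
for p in [(385,327),(382,66),(660,40)]: print(np.round(toz("wrist",p[0]/1.5625,p[1]/1.5625,.078,C),4))
print(toz("wrist",590/1.5625,297/1.5625,.018,C), pix("wrist",(.585,.141,.078),C)*1.5625)
E
```

```text
[0.5895 0.1371 0.078 ]
[0.451  0.1348 0.078 ]
[0.4381 0.2734 0.078 ]
[0.58422281 0.28539823 0.018     ] [391.65574101 319.7232153 ]
```

Request:
{"fn": "arm_command", "kwargs": {"plan": [{"claw": 1, "dx": -0.1, "dy": 0, "dz": 4, "twist": 0}, {"claw": 1, "dx": -0.1, "dy": 0, "dz": 8, "twist": 0}, {"claw": 1, "dx": -0.1, "dy": 0, "dz": 11, "twist": 0}, {"claw": 1, "dx": -0.1, "dy": 0, "dz": 12.1, "twist": 0}, {"claw": 1, "dx": -0.1, "dy": 0, "dz": 12.1, "twist": 0}, {"claw": 0.5, "dx": -0.1, "dy": 0, "dz": 12.1, "twist": 0}, {"claw": 0.5, "dx": -0.1, "dy": 0, "dz": 12.1, "twist": 0}, {"claw": 0.5, "dx": -0.1, "dy": 0, "dz": 12.1, "twist": 0}]}}

```text
time_s: 3.22
position: [0.5877, 0.1394, 0.0324]
tcp_rot: [[-0.01, 1.0, 0.005], [1.0, 0.01, -0.002], [-0.002, 0.005, -1.0]]
force: [-0.2, -0.5, 0.5]
opening: 0.852
```

Request:
{"fn": "arm_command", "kwargs": {"plan": [{"claw": 0.5, "dx": 0, "dy": 0, "dz": 0, "twist": 0}, {"claw": 0.5, "dx": 0, "dy": 0, "dz": 0, "twist": 0}, {"claw": 0.5, "dx": 0, "dy": 0, "dz": 0, "twist": 0}, {"claw": 0.5, "dx": 0, "dy": 0, "dz": 0, "twist": 0}]}}

```text
time_s: 3.55
position: [0.5893, 0.1393, 0.0343]
tcp_rot: [[-0.01, 1.0, 0.009], [1.0, 0.01, -0.002], [-0.002, 0.009, -1.0]]
force: [-0.4, -1.2, 6.0]
opening: 0.704
```

```bash
python3 - <<'E'
from h import *
s=bot.read_state();print(s["position"],s["qvel"],s["opening"],s["force"]); print(s["tcp_rot"])
snap("wrist","w3")
E
```

```text
[0.58926891 0.13926188 0.03434512] [-0.01066658  0.06939474  0.04404255 -0.02257582  0.03387904 -0.04467094] 0.7038869861792326 [-0.3668164  -1.15000571  6.04179427]
[[-0.0103454   0.99990746  0.0088348 ]
 [ 0.99994359  0.01036621 -0.00231292]
 [-0.00240428  0.00881038 -0.9999583 ]]
```

Request:
{"fn": "arm_command", "kwargs": {"plan": [{"claw": 0.5, "dx": 0, "dy": 0, "dz": -2, "twist": 0}, {"claw": 0.5, "dx": 0, "dy": 0, "dz": -5, "twist": 0}, {"claw": 0.5, "dx": 0, "dy": 0, "dz": -9, "twist": 0}, {"claw": 0.5, "dx": 0, "dy": 0, "dz": -12, "twist": 0}, {"claw": 0.5, "dx": 0, "dy": 0, "dz": -12, "twist": 0}, {"claw": 0.5, "dx": 0, "dy": 0, "dz": -12, "twist": 0}]}}

```text
time_s: 4.1
position: [0.5892, 0.1398, 0.1563]
tcp_rot: [[-0.011, 1.0, 0.013], [1.0, 0.011, -0.002], [-0.002, 0.013, -1.0]]
force: [-0.1, -0.6, -3.7]
opening: 0.706
```

```bash
python3 - <<'E'
from h import *
s=bot.read_state();print(s["position"],s["opening"],s["force"]); print(s["tcp_rot"])
snap("wrist","w4"); snap("side","s4",(150,80,350,260))
E
```

```text
[0.58916794 0.13977718 0.15631251] 0.7055789891314951 [-0.09857449 -0.60265519 -3.70069335]
[[-0.01065174  0.99985728  0.01311343]
 [ 0.99994084  0.01067973 -0.00206621]
 [-0.00220597  0.01309064 -0.99991188]]
s4 scale 3.3333333333333335 off (150, 80)
```

```bash
cat >> h.py <<'E'
def toolray(u,v,zt):
    c=bot.calibration("wrist"); T=np.array(c["T_tool_cam"]); d=T[:3,:3]@np.linalg.inv(np.array(c["intrinsics"]))@np.array([u,v,1.]); o=T[:3,3]
    return o+d*(zt-o[2])/d[2]
O=np.array([.516,-.0765]); TH=np.radians(1.6)
Rc=np.array([[np.cos(TH),-np.sin(TH)],[np.sin(TH),np.cos(TH)]])
def clamp(x,y,z=0): return np.r_[O+Rc@np.array([x,y]),z]
E
python3 - <<'E'
from h import *
print(toolray(393/1.5625,322/1.5625,-.0437), toolray(480/1.5625,375/1.5625,-.0437))
for x in (-.067,0,.067): print(clamp(x,0))
print(local(clamp(.067,0,.2)),local(clamp(.067,0,.06)))
E
```

```text
[ 0.00081985 -0.03486734 -0.0437    ] [ 0.02777657 -0.01767685 -0.0437    ]
[ 0.44902612 -0.07837075  0.        ]
[ 0.516  -0.0765  0.    ]
[ 0.58297388 -0.07462925  0.        ]
[-21.42649054  -0.56151439  -4.64332712] [-21.39161973  -0.63781585   9.35642152]
```

```bash
python3 - <<'E'
from h import *
print(local((.5865,-.0746,.156)),local((.5865,-.0746,.0475)))
E
```

```text
[-21.41632135  -0.23287662  -0.24148231] [-21.38929646  -0.29201025  10.60832289]
```

Request:
{"fn": "arm_command", "kwargs": {"plan": [{"claw": 0.5, "dx": -3, "dy": -0.1, "dz": -2, "twist": 0}, {"claw": 0.5, "dx": -21.4, "dy": -0.3, "dz": 0, "twist": 0}, {"claw": 0.5, "dx": -21.4, "dy": -0.3, "dz": 0, "twist": 0}, {"claw": 0.5, "dx": -21.4, "dy": -0.3, "dz": 0, "twist": 0}, {"claw": 0.5, "dx": -21.4, "dy": -0.3, "dz": 0, "twist": 0}, {"claw": 0.5, "dx": -21.4, "dy": -0.3, "dz": 0, "twist": 0}, {"claw": 0.5, "dx": -21.4, "dy": -0.3, "dz": 0, "twist": 0}, {"claw": 0.5, "dx": -21.4, "dy": -0.3, "dz": 0, "twist": 0}]}}

```text
time_s: 4.87
position: [0.5841, -0.0752, 0.151]
tcp_rot: [[-0.007, 1.0, 0.0], [1.0, 0.007, -0.0], [-0.0, 0.0, -1.0]]
force: [-0.5, 0.2, -2.6]
opening: 0.705
```

```bash
python3 - <<'E'
from h import *
s=bot.read_state();print(s["position"],s["opening"],s["force"],s["qvel"]); print(s["tcp_rot"])
print(local((.5865,-.0746,.0475)))
E
```

```text
[ 0.58407755 -0.07524395  0.1509803 ] 0.7052839964822814 [-0.49407316  0.2496188  -2.62854862] [ 2.70052879 -0.94160705  0.38530733  0.54536157  0.4145418   0.05529954]
[[-7.26102454e-03  9.99973593e-01  3.02885046e-04]
 [ 9.99973611e-01  7.26109469e-03 -2.31169984e-04]
 [-2.33363156e-04  3.01198522e-04 -9.99999927e-01]]
[ 0.06504881  0.23958975 10.34808793]
```

Request:
{"fn": "arm_command", "kwargs": {"plan": [{"claw": 0.5, "dx": 0.1, "dy": 0.25, "dz": 3, "twist": 0}, {"claw": 0.5, "dx": 0.1, "dy": 0.25, "dz": 6, "twist": 0}, {"claw": 0.5, "dx": 0.1, "dy": 0.25, "dz": 8, "twist": 0}, {"claw": 0.5, "dx": 0.1, "dy": 0.25, "dz": 9.4, "twist": 0}, {"claw": 0.5, "dx": 0.1, "dy": 0.25, "dz": 9.8, "twist": 0}, {"claw": 0.5, "dx": 0.1, "dy": 0.25, "dz": 10, "twist": 0}, {"claw": 0.5, "dx": 0.1, "dy": 0.25, "dz": 10, "twist": 0}]}}

```text
time_s: 5.45
position: [0.5864, -0.0732, 0.0506]
tcp_rot: [[-0.009, 1.0, -0.001], [1.0, 0.009, 0.0], [0.0, -0.001, -1.0]]
force: [0.8, 0.2, -3.1]
opening: 0.708
```

```bash
python3 - <<'E'
from h import *
s=bot.read_state();print(s["position"],s["opening"],s["force"],s["qvel"]); print(s["tcp_rot"])
snap("wrist","w5")
E
```

```text
[ 0.58642083 -0.07316068  0.05057308] 0.7078156802074655 [ 0.83560889  0.15989322 -3.10492374] [-0.3568464  -1.43542845 -0.993294   -0.05856107  0.2992169  -0.1304803 ]
[[-8.58041009e-03  9.99962952e-01 -6.86823600e-04]
 [ 9.99963157e-01  8.58057902e-03  2.43386009e-04]
 [ 2.49270336e-04 -6.84709944e-04 -9.99999735e-01]]
```

Request:
{"fn": "arm_command", "kwargs": {"plan": [{"claw": 0.5, "dx": 0, "dy": 0, "dz": 0.25, "twist": 0}, {"claw": 0.5, "dx": 0, "dy": 0, "dz": 0.4, "twist": 0}, {"claw": 0.5, "dx": 0, "dy": 0, "dz": 0.4, "twist": 0}, {"claw": 0.5, "dx": 0, "dy": 0, "dz": 0.4, "twist": 0}]}}

```text
time_s: 5.83
position: [0.5872, -0.0736, 0.0478]
tcp_rot: [[-0.008, 1.0, 0.002], [1.0, 0.008, -0.001], [-0.001, 0.002, -1.0]]
force: [-0.4, 0.4, -2.3]
opening: 0.706
```

Request:
{"fn": "arm_command", "kwargs": {"plan": [{"claw": 0.5, "dx": 0, "dy": -0.05, "dz": 0.2, "twist": 0}, {"claw": 0.5, "dx": 0, "dy": -0.05, "dz": 0.25, "twist": 0}, {"claw": 0.5, "dx": 0, "dy": -0.05, "dz": 0.25, "twist": 0}]}}

```text
time_s: 6.08
position: [0.5872, -0.0739, 0.0464]
tcp_rot: [[-0.008, 1.0, 0.003], [1.0, 0.008, -0.001], [-0.001, 0.003, -1.0]]
force: [-1.7, 0.1, 3.2]
opening: 0.705
```

Contact. Release and rise.

Request:
{"fn": "arm_command", "kwargs": {"plan": [{"claw": 0.9, "dx": 0, "dy": 0, "dz": 0, "twist": 0}, {"claw": 0.9, "dx": 0, "dy": 0, "dz": 0, "twist": 0}, {"claw": 0.9, "dx": 0, "dy": 0, "dz": 0, "twist": 0}, {"claw": 0.9, "dx": 0, "dy": 0, "dz": 0, "twist": 0}]}}

```text
time_s: 6.42
position: [0.5873, -0.074, 0.0464]
tcp_rot: [[-0.008, 1.0, 0.003], [1.0, 0.008, -0.001], [-0.001, 0.003, -1.0]]
force: [1.1, 1.1, -0.4]
opening: 0.875
```

Request:
{"fn": "arm_command", "kwargs": {"plan": [{"claw": 0.9, "dx": 0, "dy": 0, "dz": -3, "twist": 0}, {"claw": 0.9, "dx": 0, "dy": 0, "dz": -7, "twist": 0}, {"claw": 1, "dx": 0, "dy": 0, "dz": -11, "twist": 0}, {"claw": 1, "dx": 0, "dy": 0, "dz": -13, "twist": 0}, {"claw": 1, "dx": 0, "dy": 0, "dz": -13, "twist": 0}, {"claw": 1, "dx": 0, "dy": 0, "dz": -13, "twist": 0}, {"claw": 1, "dx": 0, "dy": 0, "dz": -13, "twist": 0}]}}

```text
time_s: 7.0
position: [0.5859, -0.0735, 0.1754]
tcp_rot: [[-0.008, 1.0, 0.001], [1.0, 0.008, -0.0], [-0.0, 0.001, -1.0]]
force: [-0.5, -0.4, -1.1]
opening: 0.999
```

```bash
python3 - <<'E'
from h import *
s=bot.read_state();print(s["position"],s["opening"],s["force"],s["qvel"]); print(s["tcp_rot"])
snap("wrist","w6")
print(pix("wrist",clamp(.067,0,.09))*1.5625)
print(local((.445,.138,.17)))
E
```

```text
[ 0.58587981 -0.07350116  0.17542509] 0.9990042251543406 [-0.52514234 -0.38927839 -1.06786125] [ 0.01577784  1.39674674  0.81497466  0.08678261  0.06577647 -0.00730275]
[[-8.00524363e-03  9.99967293e-01  1.15262932e-03]
 [ 9.99967901e-01  8.00562430e-03 -3.26026149e-04]
 [-3.35243003e-04  1.14998240e-03 -9.99999283e-01]]
[389.03948709 311.33567157]
[ 21.25415062 -13.88506222   0.4797975 ]
```

```bash
python3 - <<'E'
from h import *
C=cal("wrist")
g=lambda p,z:np.round(toz("wrist",p[0]/1.5625,p[1]/1.5625,z,C),4)
print("jar",g((392,312),.09),"rods",g((360,28),.036),g((400,349),.036),"bar ends",g((488,200),.096),g((573,200),.096),"disc",g((524,200),.068))
print("rubber top edge",g((482,80),.06),g((470,340),.06),"hub",g((120,210),.1),"jar2",g((760,73),.078))
print("fixed jaw x ends",g((525,2),.06),g((512,357),.06))
E
```

```text
jar [ 0.5834 -0.0728  0.09  ] rods [ 0.4117 -0.0943  0.036 ] [ 0.6279 -0.0663  0.036 ] bar ends [ 0.5161 -0.0194  0.096 ] [0.5158 0.0283 0.096 ] disc [0.5162 0.0094 0.068 ]
rubber top edge [ 0.4467 -0.0197  0.06  ] [ 0.6118 -0.0177  0.06  ] hub [ 0.5229 -0.2241  0.1   ] jar2 [0.4464 0.1323 0.078 ]
fixed jaw x ends [0.406  0.0025 0.06  ] [0.6244 0.013  0.06  ]
```

Request:
{"fn": "arm_command", "kwargs": {"plan": [{"claw": 1, "dx": 21.1, "dy": -13.8, "dz": 0, "twist": 0}, {"claw": 1, "dx": 21.1, "dy": -13.8, "dz": 0, "twist": 0}, {"claw": 1, "dx": 21.1, "dy": -13.8, "dz": 0, "twist": 0}, {"claw": 1, "dx": 21.1, "dy": -13.8, "dz": 0, "twist": 0}, {"claw": 1, "dx": 21.1, "dy": -13.8, "dz": 0, "twist": 0}, {"claw": 1, "dx": 21.1, "dy": -13.8, "dz": 0, "twist": 0}, {"claw": 1, "dx": 21.1, "dy": -13.8, "dz": 0, "twist": 0}, {"claw": 1, "dx": 21.1, "dy": -13.8, "dz": 0, "twist": 0}]}}

```text
time_s: 7.72
position: [0.4428, 0.1381, 0.1733]
tcp_rot: [[-0.012, 1.0, -0.005], [1.0, 0.012, -0.0], [-0.0, -0.005, -1.0]]
force: [0.4, 0.5, -1.1]
opening: 0.999
```

```bash
python3 - <<'E'
from h import *
s=bot.read_state();print(s["position"],s["opening"],s["force"],s["qvel"]); print(s["tcp_rot"])
snap("wrist","w7")
C=cal("wrist")
print(pix("wrist",(.446,.1365,.078))*1.5625)
print(local((.446,.1365,.03)))
E
```

```text
[0.44275282 0.13812475 0.17331237] 0.9985987518945972 [ 0.38285804  0.48050455 -1.10445269] [-3.33857029  0.58886916 -3.63919768 -0.95180232 -1.04101925 -0.78972885]
[[-1.23682613e-02  9.99910197e-01 -5.15984693e-03]
 [ 9.99923499e-01  1.23673203e-02 -2.14248123e-04]
 [-1.50415403e-04 -5.16210207e-03 -9.99986665e-01]]
[390.2568146 312.5665299]
[-0.04549983  0.14261876 14.37126525]
```

Jar 2 lid centre at (389,313), matches prediction. Descend and grip.

Request:
{"fn": "arm_command", "kwargs": {"plan": [{"claw": 1, "dx": 0, "dy": 0.1, "dz": 4, "twist": 0}, {"claw": 1, "dx": 0, "dy": 0.1, "dz": 8, "twist": 0}, {"claw": 1, "dx": 0, "dy": 0.1, "dz": 12, "twist": 0}, {"claw": 1, "dx": 0, "dy": 0.1, "dz": 13.8, "twist": 0}, {"claw": 1, "dx": 0, "dy": 0.1, "dz": 14.2, "twist": 0}, {"claw": 0.5, "dx": 0, "dy": 0.1, "dz": 14.2, "twist": 0}, {"claw": 0.5, "dx": 0, "dy": 0.1, "dz": 14.2, "twist": 0}, {"claw": 0.5, "dx": 0, "dy": 0.1, "dz": 14.2, "twist": 0}]}}

```text
time_s: 8.43
position: [0.4471, 0.1365, 0.0328]
tcp_rot: [[-0.01, 1.0, 0.001], [1.0, 0.01, -0.0], [-0.0, 0.001, -1.0]]
force: [-0.8, 0.0, 0.3]
opening: 0.853
```

Request:
{"fn": "arm_command", "kwargs": {"plan": [{"claw": 0.5, "dx": 0, "dy": 0, "dz": 0, "twist": 0}, {"claw": 0.5, "dx": 0, "dy": 0, "dz": 0, "twist": 0}, {"claw": 0.5, "dx": 0, "dy": 0, "dz": 0, "twist": 0}, {"claw": 0.5, "dx": 0, "dy": 0, "dz": 0, "twist": 0}]}}

```text
time_s: 8.77
position: [0.4486, 0.1364, 0.0343]
tcp_rot: [[-0.01, 1.0, 0.005], [1.0, 0.01, -0.0], [-0.001, 0.005, -1.0]]
force: [0.5, -1.9, 8.0]
opening: 0.704
```

```bash
python3 - <<'E'
from h import *
s=bot.read_state();print(s["position"],s["opening"],s["force"],s["qvel"]); print(s["tcp_rot"])
snap("wrist","w8",(150,180,350,260))
E
```

```text
[0.4486476  0.13637249 0.03425949] 0.7040235302641021 [ 0.51703438 -1.90980373  8.01968236] [ 0.05121793 -0.04073622  0.04982637 -0.05243034 -0.0331743  -0.08083766]
[[-1.00527405e-02  9.99938927e-01  4.59186572e-03]
 [ 9.99949330e-01  1.00550658e-02 -4.83578065e-04]
 [-5.29720043e-04  4.58677176e-03 -9.99989340e-01]]
w8 scale 4.0 off (150, 180)
```

Request:
{"fn": "arm_command", "kwargs": {"plan": [{"claw": 0.5, "dx": 0, "dy": 0, "dz": -2, "twist": 0}, {"claw": 0.5, "dx": 0, "dy": 0, "dz": -5, "twist": 0}, {"claw": 0.5, "dx": 0, "dy": 0, "dz": -9, "twist": 0}, {"claw": 0.5, "dx": 0, "dy": 0, "dz": -12, "twist": 0}, {"claw": 0.5, "dx": -4, "dy": 0.2, "dz": -14, "twist": 0}, {"claw": 0.5, "dx": -8, "dy": 0.4, "dz": -14, "twist": 0}, {"claw": 0.5, "dx": -12, "dy": 0.5, "dz": -14, "twist": 0}, {"claw": 0.5, "dx": -12, "dy": 0.5, "dz": -14, "twist": 0}]}}

```text
time_s: 9.48
position: [0.4561, 0.0102, 0.1755]
tcp_rot: [[-0.005, 1.0, 0.009], [1.0, 0.005, -0.005], [-0.005, 0.009, -1.0]]
force: [0.4, -0.1, -3.2]
opening: 0.707
```

```bash
python3 - <<'E'
from h import *
s=bot.read_state();print(s["position"],s["opening"],s["force"],s["qvel"]); print(s["tcp_rot"])
print(local((.4545,-.0784,.16)))
E
```

```text
[0.45605404 0.01016141 0.17553152] 0.7071355898794224 [ 0.39439025 -0.12399287 -3.2202473 ] [5.39710963 0.62182002 1.29984638 5.83814446 1.53991842 5.83704389]
[[-0.00456582  0.99994769  0.00915224]
 [ 0.99997828  0.00460909 -0.00471153]
 [-0.00475347  0.00913053 -0.99994702]]
[-8.84785634 -0.21039564  1.59337327]
```

Request:
{"fn": "arm_command", "kwargs": {"plan": [{"claw": 0.5, "dx": -4, "dy": -0.1, "dz": 1, "twist": 0}, {"claw": 0.5, "dx": -8, "dy": -0.2, "dz": 1.4, "twist": 0}, {"claw": 0.5, "dx": -8.8, "dy": -0.2, "dz": 1.6, "twist": 0}, {"claw": 0.5, "dx": -8.8, "dy": -0.2, "dz": 1.6, "twist": 0}, {"claw": 0.5, "dx": -8.8, "dy": -0.2, "dz": 1.6, "twist": 0}, {"claw": 0.5, "dx": -8.8, "dy": -0.2, "dz": 1.6, "twist": 0}]}}

```text
time_s: 9.98
position: [0.4537, -0.0768, 0.1598]
tcp_rot: [[-0.005, 1.0, 0.008], [1.0, 0.005, -0.004], [-0.004, 0.008, -1.0]]
force: [0.1, 0.6, -2.4]
opening: 0.71
```

```bash
python3 - <<'E'
from h import *
s=bot.read_state();print(s["position"],s["opening"],s["force"],s["qvel"]); print(s["tcp_rot"])
print(local((.4545,-.0784,.0485)))
E
```

```text
[ 0.45373203 -0.07679263  0.15977804] 0.7096842278641883 [ 0.12321006  0.57566819 -2.44931505] [ 1.06601918 -0.23633436 -0.07064323 -0.23083936 -0.15442416 -0.24337862]
[[-0.00465631  0.99995942  0.00771169]
 [ 0.99998269  0.00468387 -0.00355965]
 [-0.00359563  0.00769498 -0.99996393]]
[-1.21080223e-01 -9.58681310e-03  1.11285672e+01]
```

Request:
{"fn": "arm_command", "kwargs": {"plan": [{"claw": 0.5, "dx": -0.1, "dy": 0, "dz": 3.5, "twist": 0}, {"claw": 0.5, "dx": -0.1, "dy": 0, "dz": 7, "twist": 0}, {"claw": 0.5, "dx": -0.1, "dy": 0, "dz": 9.5, "twist": 0}, {"claw": 0.5, "dx": -0.1, "dy": 0, "dz": 10.7, "twist": 0}, {"claw": 0.5, "dx": -0.1, "dy": 0, "dz": 11.1, "twist": 0}, {"claw": 0.5, "dx": -0.1, "dy": 0, "dz": 11.2, "twist": 0}, {"claw": 0.5, "dx": -0.1, "dy": 0, "dz": 11.3, "twist": 0}, {"claw": 0.5, "dx": -0.1, "dy": 0, "dz": 11.3, "twist": 0}]}}

```text
time_s: 10.65
position: [0.4554, -0.078, 0.0477]
tcp_rot: [[-0.006, 1.0, 0.01], [1.0, 0.006, -0.004], [-0.004, 0.01, -1.0]]
force: [-0.2, 0.1, -2.7]
opening: 0.708
```

Request:
{"fn": "arm_command", "kwargs": {"plan": [{"claw": 0.5, "dx": 0, "dy": 0, "dz": 0.1, "twist": 0}, {"claw": 0.5, "dx": 0, "dy": 0, "dz": 0.2, "twist": 0}, {"claw": 0.5, "dx": 0, "dy": 0, "dz": 0.25, "twist": 0}, {"claw": 0.5, "dx": 0, "dy": 0, "dz": 0.25, "twist": 0}]}}

```text
time_s: 10.98
position: [0.4563, -0.0782, 0.0464]
tcp_rot: [[-0.005, 1.0, 0.012], [1.0, 0.005, -0.005], [-0.005, 0.012, -1.0]]
force: [0.3, 1.4, 5.3]
opening: 0.708
```

Request:
{"fn": "arm_command", "kwargs": {"plan": [{"claw": 0.9, "dx": 0, "dy": 0, "dz": 0, "twist": 0}, {"claw": 0.9, "dx": 0, "dy": 0, "dz": 0, "twist": 0}, {"claw": 0.9, "dx": 0, "dy": 0, "dz": 0, "twist": 0}, {"claw": 0.9, "dx": 0, "dy": 0, "dz": 0, "twist": 0}, {"claw": 0.9, "dx": 0, "dy": 0, "dz": -3, "twist": 0}, {"claw": 0.9, "dx": 0, "dy": 0, "dz": -7, "twist": 0}, {"claw": 1, "dx": 0, "dy": 0, "dz": -11, "twist": 0}, {"claw": 1, "dx": 0, "dy": 0, "dz": -13, "twist": 0}]}}

```text
time_s: 11.65
position: [0.4561, -0.0781, 0.1799]
tcp_rot: [[-0.005, 1.0, 0.017], [1.0, 0.005, -0.007], [-0.007, 0.017, -1.0]]
force: [0.9, -0.4, -0.2]
opening: 0.966
```

```bash
python3 - <<'E'
from h import *
s=bot.read_state();print(s["position"],s["opening"],s["force"],s["qvel"]); print(s["tcp_rot"])
print(local((.55,-.05,.2)))
E
```

```text
[ 0.45610256 -0.0780922   0.17989226] 0.9657137063956636 [ 0.90085606 -0.36453758 -0.19932742] [-1.21398607e-01 -2.24083233e+01 -1.23141160e+01  1.88426126e-02
  3.45544311e+01 -8.16635410e-02]
[[-0.00521256  0.9998453   0.01679908]
 [ 0.99996015  0.00533345 -0.0071597 ]
 [-0.00724819  0.01676109 -0.99983325]]
[ 2.74558938  9.43697682 -1.87281289]
```

Request:
{"fn": "arm_command", "kwargs": {"plan": [{"claw": 1, "dx": 1, "dy": 3, "dz": -1.9, "twist": 0}, {"claw": 1, "dx": 2.5, "dy": 7, "dz": -1.9, "twist": 0}, {"claw": 1, "dx": 2.7, "dy": 9.4, "dz": -1.9, "twist": 0}, {"claw": 1, "dx": 2.7, "dy": 9.4, "dz": -1.9, "twist": 0}, {"claw": 1, "dx": 2.7, "dy": 9.4, "dz": -1.9, "twist": 0}, {"claw": 1, "dx": 2.7, "dy": 9.4, "dz": -1.9, "twist": 0}]}}

```text
time_s: 12.15
position: [0.5481, -0.0502, 0.1994]
tcp_rot: [[-0.005, 1.0, 0.014], [1.0, 0.005, -0.006], [-0.007, 0.014, -1.0]]
force: [-0.3, 0.4, -0.9]
opening: 0.998
```

```bash
python3 - <<'E'
from h import *
s=bot.read_state();print(s["position"],s["opening"],s["force"],s["qvel"]); print(s["tcp_rot"])
snap("wrist","w9")
snap("top","t9",(200,120,420,245))
E
```

```text
[ 0.54811818 -0.05016369  0.19944892] 0.9975268823347224 [-0.25085632  0.41988954 -0.89892017] [-0.4960211  -0.53638311  1.27311551 -0.00296692 -0.10604999  0.1240514 ]
[[-0.00533897  0.99989079  0.01378073]
 [ 0.99996443  0.00542833 -0.00645506]
 [-0.00652916  0.01374578 -0.99988421]]
t9 scale 3.6363636363636362 off (200, 120)
```

```bash
python3 - <<'E'
from h import *
C=cal("wrist")
g=lambda p,z:np.round(toz("wrist",p[0]/1.5625,p[1]/1.5625,z,C),4)
a,b=g((349,155),.09),g((360,349),.09);print("jars",a,b,a-b)
print("rods",g((325,98),.036),g((415,379),.036),"disc",g((474,256),.068))
print("jar3",toz("top",200+171/3.636,120+383/3.636,.078))
print(local((.430,.275,.2)))
E
```

```text
jars [ 0.454  -0.0772  0.09  ] [ 0.5812 -0.0726  0.09  ] [-0.1272 -0.0046  0.    ]
rods [ 0.412  -0.0989  0.036 ] [ 0.6295 -0.0308  0.036 ] disc [0.5192 0.0071 0.068 ]
jar3 [0.42998433 0.27689154 0.078     ]
[ 32.59412347 -11.62546079  -0.41870567]
```

Request:
{"fn": "arm_command", "kwargs": {"plan": [{"claw": 1, "dx": 32.7, "dy": -11.6, "dz": 0.4, "twist": 0}, {"claw": 1, "dx": 32.7, "dy": -11.6, "dz": 0.4, "twist": 0}, {"claw": 1, "dx": 32.7, "dy": -11.6, "dz": 0.4, "twist": 0}, {"claw": 1, "dx": 32.7, "dy": -11.6, "dz": 0.4, "twist": 0}, {"claw": 1, "dx": 32.7, "dy": -11.6, "dz": 0.4, "twist": 0}, {"claw": 1, "dx": 32.7, "dy": -11.6, "dz": 0.4, "twist": 0}, {"claw": 1, "dx": 32.7, "dy": -11.6, "dz": 0.4, "twist": 0}, {"claw": 1, "dx": 32.7, "dy": -11.6, "dz": 0.4, "twist": 0}]}}

```text
time_s: 12.92
position: [0.4334, 0.2633, 0.1921]
tcp_rot: [[-0.004, 1.0, 0.013], [1.0, 0.004, -0.007], [-0.007, 0.013, -1.0]]
force: [1.0, 0.5, 0.2]
opening: 1.0
```

Request:
{"fn": "arm_command", "kwargs": {"plan": [{"claw": 1, "dx": 6.5, "dy": -2.3, "dz": 0, "twist": 0}, {"claw": 1, "dx": 6.5, "dy": -2.3, "dz": 0, "twist": 0}, {"claw": 1, "dx": 6.5, "dy": -2.3, "dz": 0, "twist": 0}, {"claw": 1, "dx": 6.5, "dy": -2.3, "dz": 0, "twist": 0}, {"claw": 1, "dx": 6.5, "dy": -2.3, "dz": 0, "twist": 0}]}}

```text
time_s: 13.33
position: [0.4097, 0.3271, 0.1911]
tcp_rot: [[-0.003, 1.0, 0.012], [1.0, 0.004, -0.008], [-0.008, 0.012, -1.0]]
force: [1.1, -0.9, 0.0]
opening: 1.004
```

```bash
python3 - <<'E'
from h import *
s=bot.read_state();print(s["position"],s["opening"],s["force"],s["qvel"]); print(s["tcp_rot"])
snap("wrist","w10")
print(pix("wrist",(.430,.2765,.078))*1.5625)
print(local((.430,.2765,.03)))
E
```

```text
[0.40968978 0.32712411 0.19114727] 1.0044945367830103 [ 1.07945462 -0.90204984  0.03864398] [-1.47876282 -0.07834367 -0.10561734  0.04499418  0.0163388   0.30960346]
[[-0.00346356  0.9999194   0.01221452]
 [ 0.99996142  0.00356179 -0.00802987]
 [-0.00807273  0.01218624 -0.99989316]]
[320.06913332 329.12743044]
[-4.90773851  1.77359152 16.18282879]
```

Request:
{"fn": "arm_command", "kwargs": {"plan": [{"claw": 1, "dx": -2.5, "dy": 1, "dz": 0, "twist": 0}, {"claw": 1, "dx": -5, "dy": 2, "dz": 1, "twist": 0}, {"claw": 1, "dx": -5, "dy": 2, "dz": 4, "twist": 0}, {"claw": 1, "dx": -5, "dy": 2, "dz": 7, "twist": 0}, {"claw": 1, "dx": -5, "dy": 2, "dz": 7, "twist": 0}, {"claw": 1, "dx": -5, "dy": 2, "dz": 7, "twist": 0}]}}

```text
time_s: 13.88
position: [0.4305, 0.2743, 0.1209]
tcp_rot: [[0.001, 1.0, 0.008], [1.0, -0.0, -0.01], [-0.01, 0.008, -1.0]]
force: [0.5, 0.2, 1.4]
opening: 1.001
```

```bash
python3 - <<'E'
from h import *
s=bot.read_state();print(s["position"],s["qvel"]); print(s["tcp_rot"])
print(local((.4305,.2765,.03)))
E
```

```text
[0.43048166 0.27434236 0.12091084] [ 1.20285452 -2.46080137 -2.37553556  0.25371476  0.02545925  0.09468587]
[[ 5.62372456e-04  9.99966143e-01  8.20956641e-03]
 [ 9.99954447e-01 -4.84105011e-04 -9.53256405e-03]
 [-9.52826702e-03  8.21455329e-03 -9.99920863e-01]]
[ 0.30237744 -0.0729497   9.08832315]
```

Request:
{"fn": "arm_command", "kwargs": {"plan": [{"claw": 1, "dx": 0.3, "dy": 0, "dz": 3, "twist": 0}, {"claw": 1, "dx": 0.3, "dy": 0, "dz": 6.5, "twist": 0}, {"claw": 1, "dx": 0.3, "dy": 0, "dz": 8.6, "twist": 0}, {"claw": 1, "dx": 0.3, "dy": 0, "dz": 9, "twist": 0}, {"claw": 1, "dx": 0.3, "dy": 0, "dz": 9, "twist": 0}, {"claw": 0.5, "dx": 0.3, "dy": 0, "dz": 9, "twist": 0}, {"claw": 0.5, "dx": 0.3, "dy": 0, "dz": 9, "twist": 0}, {"claw": 0.5, "dx": 0.3, "dy": 0, "dz": 9, "twist": 0}]}}

```text
time_s: 14.55
position: [0.4325, 0.277, 0.0327]
tcp_rot: [[0.001, 1.0, 0.012], [1.0, -0.0, -0.008], [-0.008, 0.012, -1.0]]
force: [0.2, 0.6, -0.3]
opening: 0.851
```

Request:
{"fn": "arm_command", "kwargs": {"plan": [{"claw": 0.5, "dx": 0, "dy": 0, "dz": 0, "twist": 0}, {"claw": 0.5, "dx": 0, "dy": 0, "dz": 0, "twist": 0}, {"claw": 0.5, "dx": 0, "dy": 0, "dz": 0, "twist": 0}, {"claw": 0.5, "dx": 0, "dy": 0, "dz": 0, "twist": 0}]}}

```text
time_s: 14.88
position: [0.4332, 0.2771, 0.034]
tcp_rot: [[0.0, 1.0, 0.014], [1.0, -0.0, -0.008], [-0.008, 0.014, -1.0]]
force: [-0.7, -1.8, 7.5]
opening: 0.708
```

```bash
python3 - <<'E'
from h import *
s=bot.read_state();print(s["position"],s["opening"],s["force"],s["qvel"]); print(s["tcp_rot"])
snap("wrist","w11",(150,180,350,260))
E
```

```text
[0.43324245 0.27706874 0.03396807] 0.7083724590250161 [-0.70883801 -1.77031688  7.52929027] [ 0.05884375 -0.00398777 -0.03895603  0.00037044 -0.019624   -0.03371103]
[[ 2.70148350e-04  9.99905837e-01  1.37202159e-02]
 [ 9.99969645e-01 -1.63277117e-04 -7.78984880e-03]
 [-7.78687509e-03  1.37219038e-02 -9.99875529e-01]]
w11 scale 4.0 off (150, 180)
```

```bash
python3 - <<'E'
from h import *
for v in (206,204.5,203.5): print(toolray(251,v,-.0437)[1]+.031)
E
```

```text
-0.0039037285971969676
-0.00463504112197935
-0.005121343027943676
```

Request:
{"fn": "arm_command", "kwargs": {"plan": [{"claw": 0.5, "dx": 0, "dy": 0, "dz": -2, "twist": 0}, {"claw": 0.5, "dx": 0, "dy": 0, "dz": -5, "twist": 0}, {"claw": 0.5, "dx": 0, "dy": 0, "dz": -9, "twist": 0}, {"claw": 0.5, "dx": 0, "dy": 0, "dz": -13, "twist": 0}, {"claw": 0.5, "dx": -4, "dy": 0.5, "dz": -15, "twist": 0}, {"claw": 0.5, "dx": -12, "dy": 3, "dz": -15, "twist": 0}, {"claw": 0.5, "dx": -20, "dy": 6, "dz": -15, "twist": 0}, {"claw": 0.5, "dx": -20, "dy": 6, "dz": -15, "twist": 0}]}}

```text
time_s: 15.6
position: [0.4752, 0.1216, 0.1863]
tcp_rot: [[-0.001, 1.0, 0.015], [1.0, 0.002, -0.008], [-0.008, 0.015, -1.0]]
force: [1.4, 0.0, -2.0]
opening: 0.709
```

```bash
python3 - <<'E'
from h import *
s=bot.read_state();print(s["position"],s["opening"],s["force"],s["qvel"]); print(s["tcp_rot"])
print(local((.523,-.0765,.18)))
E
```

```text
[0.47522101 0.12161711 0.18625478] 0.7085197467053206 [ 1.37187296e+00  1.76201477e-03 -1.97224438e+00] [-59.11340315   1.88208206  -4.07124214   1.17412268   1.43415479
 -58.23593311]
[[-0.0014448   0.99989097  0.01469584]
 [ 0.99997016  0.00155613 -0.00756708]
 [-0.00758913  0.01468447 -0.99986338]]
[-19.81327572   4.73736363   0.84552458]
```

Request:
{"fn": "arm_command", "kwargs": {"plan": [{"claw": 0.5, "dx": -8, "dy": 2, "dz": 0, "twist": 0}, {"claw": 0.5, "dx": -19.8, "dy": 4.7, "dz": 0.8, "twist": 0}, {"claw": 0.5, "dx": -19.8, "dy": 4.7, "dz": 0.8, "twist": 0}, {"claw": 0.5, "dx": -19.8, "dy": 4.7, "dz": 0.8, "twist": 0}, {"claw": 0.5, "dx": -19.8, "dy": 4.7, "dz": 0.8, "twist": 0}, {"claw": 0.5, "dx": -19.8, "dy": 4.7, "dz": 0.8, "twist": 0}, {"claw": 0.5, "dx": -19.8, "dy": 4.7, "dz": 0.8, "twist": 0}, {"claw": 0.5, "dx": -19.8, "dy": 4.7, "dz": 0.8, "twist": 0}]}}

```text
time_s: 16.27
position: [0.5215, -0.0759, 0.1799]
tcp_rot: [[-0.0, 1.0, 0.012], [1.0, 0.0, -0.006], [-0.006, 0.012, -1.0]]
force: [-0.7, 0.1, -1.7]
opening: 0.704
```

```bash
python3 - <<'E'
from h import *
s=bot.read_state();print(s["position"],s["opening"],s["force"],s["qvel"]); print(s["tcp_rot"])
snap("wrist","w12")
C=cal("wrist")
for p in [(.452,-.0775,.09),(.583,-.073,.09)]: print(pix("wrist",p)*1.5625)
print(local((.523,-.0765,.15)))
E
```

```text
[ 0.52147679 -0.07585463  0.17991236] 0.7039273375638299 [-0.73918221  0.11274067 -1.67632752] [ 2.0222544  -0.51364919  0.83690993 -0.06964253 -0.13979789 -0.09588008]
[[-3.73094496e-04  9.99922132e-01  1.24735866e-02]
 [ 9.99981116e-01  4.49574552e-04 -6.12911878e-03]
 [-6.13424933e-03  1.24710643e-02 -9.99903417e-01]]
[387.96997152 197.16844839]
[394.98415544 399.69256197]
[-0.11764421  0.12350878  2.99881263]
```

Request:
{"fn": "arm_command", "kwargs": {"plan": [{"claw": 0.5, "dx": -0.1, "dy": 0.1, "dz": 2, "twist": 0}, {"claw": 0.5, "dx": -0.1, "dy": 0.12, "dz": 4, "twist": 0}, {"claw": 0.5, "dx": -0.1, "dy": 0.12, "dz": 5, "twist": 0}, {"claw": 0.5, "dx": -0.1, "dy": 0.12, "dz": 5, "twist": 0}, {"claw": 0.5, "dx": -0.1, "dy": 0.12, "dz": 5, "twist": 0}, {"claw": 0.5, "dx": -0.1, "dy": 0.12, "dz": 5, "twist": 0}]}}

```text
time_s: 16.82
position: [0.5238, -0.0759, 0.1307]
tcp_rot: [[-0.003, 1.0, 0.014], [1.0, 0.003, -0.007], [-0.007, 0.014, -1.0]]
force: [0.4, -0.4, -2.4]
opening: 0.711
```

```bash
python3 - <<'E'
from h import *
s=bot.read_state();print(s["position"],s["opening"],s["force"],s["qvel"]); print(s["tcp_rot"])
snap("wrist","w13",(120,80,370,260)); snap("side","s13",(170,110,320,220))
print(local((.523,-.0765,.0475)))
E
```

```text
[ 0.52375297 -0.07592357  0.13074321] 0.7108525681552349 [ 0.40807283 -0.40007352 -2.4116409 ] [-0.29997709 -0.53560444 -0.61477113 -0.03957383 -0.11743795 -0.10689119]
[[-0.00306154  0.99990115  0.0137227 ]
 [ 0.99997311  0.00315264 -0.00662194]
 [-0.00666455  0.01370206 -0.99988391]]
w13 scale 3.2 off (120, 80)
s13 scale 5.333333333333333 off (170, 110)
[ 0.04382436 -0.2214298   8.35310092]
```

```bash
python3 - <<'E'
from h import *
C=cal("wrist")
print(toz("wrist",120+412/3.2,80+286/3.2,.09,C),toz("wrist",120+412/3.2,80+14/3.2,.09,C))
# side: held jar vs both
s=[toz("side",170+u/5.333,110+v/5.333,.09) for u,v in [(325,258),(478,250)]];print(s)
print(toz("side",170+400/5.333,110+215/5.333,.13))
E
```

```text
[ 0.48596893 -0.07776058  0.09      ] [ 0.42541395 -0.07773371  0.09      ]
[array([ 0.58621755, -0.06470095,  0.09      ]), array([ 0.45424201, -0.06910449,  0.09      ])]
[ 0.52071958 -0.06397071  0.13      ]
```

Request:
{"fn": "arm_command", "kwargs": {"plan": [{"claw": 0.5, "dx": 0, "dy": -0.04, "dz": 2.5, "twist": 0}, {"claw": 0.5, "dx": 0, "dy": -0.08, "dz": 5, "twist": 0}, {"claw": 0.5, "dx": 0, "dy": -0.1, "dz": 7, "twist": 0}, {"claw": 0.5, "dx": 0, "dy": -0.12, "dz": 8, "twist": 0}, {"claw": 0.5, "dx": 0, "dy": -0.12, "dz": 8.2, "twist": 0}, {"claw": 0.5, "dx": 0, "dy": -0.12, "dz": 8.3, "twist": 0}, {"claw": 0.5, "dx": 0, "dy": -0.12, "dz": 8.3, "twist": 0}]}}

```text
time_s: 17.5
position: [0.5249, -0.0773, 0.0489]
tcp_rot: [[-0.002, 1.0, 0.017], [1.0, 0.003, -0.008], [-0.008, 0.017, -1.0]]
force: [-0.8, -0.2, -2.5]
opening: 0.704
```

Request:
{"fn": "arm_command", "kwargs": {"plan": [{"claw": 0.5, "dx": 0, "dy": -0.08, "dz": 0.15, "twist": 0}, {"claw": 0.5, "dx": 0, "dy": -0.08, "dz": 0.3, "twist": 0}, {"claw": 0.5, "dx": 0, "dy": -0.08, "dz": 0.4, "twist": 0}, {"claw": 0.5, "dx": 0, "dy": -0.08, "dz": 0.4, "twist": 0}]}}

```text
time_s: 17.83
position: [0.5249, -0.0776, 0.046]
tcp_rot: [[-0.002, 1.0, 0.018], [1.0, 0.003, -0.008], [-0.008, 0.018, -1.0]]
force: [-0.9, 0.3, 3.8]
opening: 0.709
```

Request:
{"fn": "arm_command", "kwargs": {"plan": [{"claw": 0.9, "dx": 0, "dy": 0, "dz": 0, "twist": 0}, {"claw": 0.9, "dx": 0, "dy": 0, "dz": 0, "twist": 0}, {"claw": 0.9, "dx": 0, "dy": 0, "dz": 0, "twist": 0}, {"claw": 0.9, "dx": 0, "dy": 0, "dz": 0, "twist": 0}, {"claw": 0.9, "dx": 0, "dy": -0.05, "dz": -3, "twist": 0}, {"claw": 0.9, "dx": 0, "dy": -0.1, "dz": -7, "twist": 0}, {"claw": 1, "dx": 0, "dy": 0, "dz": -11, "twist": 0}, {"claw": 1, "dx": 0, "dy": 2, "dz": -14, "twist": 0}]}}

```text
time_s: 18.5
position: [0.5389, -0.0755, 0.1883]
tcp_rot: [[-0.002, 1.0, 0.014], [1.0, 0.002, -0.007], [-0.007, 0.014, -1.0]]
force: [1.7, 0.9, -0.2]
opening: 0.968
```

Request:
{"fn": "arm_command", "kwargs": {"plan": [{"claw": 1, "dx": 0, "dy": 4, "dz": -2, "twist": 0}, {"claw": 1, "dx": 0, "dy": 8, "dz": -4, "twist": 0}, {"claw": 1, "dx": 0, "dy": 8, "dz": -4, "twist": 0}, {"claw": 1, "dx": 0, "dy": 8, "dz": -4, "twist": 0}, {"claw": 1, "dx": 0, "dy": 8, "dz": -4, "twist": 0}]}}

```text
time_s: 18.92
position: [0.6169, -0.0746, 0.2282]
tcp_rot: [[-0.002, 1.0, 0.011], [1.0, 0.002, -0.006], [-0.006, 0.011, -1.0]]
force: [-0.9, 0.2, -1.0]
opening: 1.003
```

```bash
python3 - <<'E'
from h import *
s=bot.read_state();print(s["position"],s["opening"],s["force"],s["qvel"]); print(s["tcp_rot"])
snap("wrist","w14"); snap("side","s14",(170,110,320,220))
E
```

```text
[ 0.61691182 -0.07457718  0.22821442] 1.0030819355240403 [-0.87257241  0.20605524 -1.00033751] [-0.24568523  0.27149584  3.03275067  0.03342242  0.1202271   0.04685871]
[[-0.00237393  0.99994023  0.01067223]
 [ 0.99997706  0.00244145 -0.0063178 ]
 [-0.00634347  0.01065699 -0.99992309]]
s14 scale 5.333333333333333 off (170, 110)
```

```bash
python3 - <<'E'
from h import *
C=cal("wrist")
g=lambda p,z:np.round(toz("wrist",p[0]/1.5625,p[1]/1.5625,z,C),4)
print("handle top",g((40,159),.123),"bottom",g((92,163),.077),"hubtop",[g((158,163),z) for z in(.09,.1)], g((172,164),.075))
print("jars",g((389,158),.09),g((395,251),.09),g((388,48),.09))
show(cv2.imread("pics/w14_raw.png"),"w14c",(10,80,140,140))
print(local((.5205,-.287,.2)))
# top view
print("top handle",toz("top",300+547/4.8,120+390/4.8,.123))
E
```

```text
handle top [ 0.5241 -0.2879  0.123 ] bottom [ 0.5235 -0.2883  0.077 ] hubtop [array([ 0.5242, -0.2342,  0.09  ]), array([ 0.5249, -0.2289,  0.1   ])] [ 0.524  -0.2323  0.075 ]
jars [ 0.5209 -0.0768  0.09  ] [ 0.5839 -0.0725  0.09  ] [ 0.455  -0.0773  0.09  ]
w14c scale 6.153846153846154 off (10, 80)
[-21.21468911  -9.58831131   2.7826464 ]
top handle [ 0.52241532 -0.28552436  0.123     ]
```

```bash
python3 - <<'E'
from h import *
print(local((.5235,-.2875,.17)),local((.5235,-.2875,.088)))
E
```

```text
[-21.24813414  -9.31442757   5.78537335] [-21.20136617  -9.38551959  13.9849318 ]
```

Request:
{"fn": "arm_command", "kwargs": {"plan": [{"claw": 0.45, "dx": -4, "dy": -2, "dz": 0, "twist": 0}, {"claw": 0.45, "dx": -21.3, "dy": -9.3, "dz": 2, "twist": 0}, {"claw": 0.45, "dx": -21.3, "dy": -9.3, "dz": 4, "twist": 0}, {"claw": 0.45, "dx": -21.3, "dy": -9.3, "dz": 5.7, "twist": 0}, {"claw": 0.45, "dx": -21.3, "dy": -9.3, "dz": 5.7, "twist": 0}, {"claw": 0.45, "dx": -21.3, "dy": -9.3, "dz": 5.7, "twist": 0}, {"claw": 0.45, "dx": -21.3, "dy": -9.3, "dz": 5.7, "twist": 0}, {"claw": 0.45, "dx": -21.3, "dy": -9.3, "dz": 5.7, "twist": 0}]}}

```text
time_s: 19.68
position: [0.5207, -0.2884, 0.1689]
tcp_rot: [[0.003, 1.0, 0.005], [1.0, -0.002, -0.002], [-0.002, 0.005, -1.0]]
force: [0.1, -0.1, -0.1]
opening: 0.496
```

```bash
python3 - <<'E'
from h import *
s=bot.read_state();print(s["position"],s["opening"],s["force"],s["qvel"]); print(s["tcp_rot"],s["joint_positions"])
snap("wrist","w15");snap("side","s15",(170,80,320,200))
print(local((.5235,-.2875,.088)))
E
```

```text
[ 0.52074248 -0.28839351  0.1688798 ] 0.49640209474300545 [ 0.06134962 -0.06110747 -0.09467054] [ 3.0819454  -1.33972021 -0.89424655  0.8348384   0.50791318  0.33558408]
[[ 0.00250041  0.9999861   0.0046422 ]
 [ 0.99999486 -0.00249106 -0.00201798]
 [-0.00200639  0.00464723 -0.99998719]] [-3.97675584e+01  3.15590459e+01  8.97218719e+01  9.53735104e-02
  5.84407126e+01 -1.29674281e+02]
s15 scale 5.0 off (170, 80)
[-0.03362931  0.01121219  8.2397    ]
```

```bash
python3 - <<'E'
from h import *
K,R,t=cal("side"); o=-R.T@t
for u in (378,436):
    d=R.T@np.linalg.inv(K)@np.array([u/1.5625,220/1.5625,1.]); k=(-.465-o[1])/d[1]; print(o+k*d)
print(toz("top",627/1.5625,380/1.5625,0),toz("top",624/1.5625,200/1.5625,0))
show(cv2.imread("pics/side0.png"),"sideP",(190,60,300,170)); show(cv2.imread("pics/w15_raw.png"),"w15c",(130,0,330,150))
E
```

```text
[ 0.52997174 -0.465      -0.03411739]
[ 0.32648872 -0.465      -0.04213457]
[ 0.37820606 -0.28241194  0.        ] [ 0.80484102 -0.27879706  0.        ]
sideP scale 5.454545454545454 off (190, 60)
w15c scale 4.0 off (130, 0)
```

```bash
python3 - <<'E'
from h import *
C=cal("wrist")
for z in (-.85,-.95):
  for p in [(335,235),(350,280),(365,330),(376,375),(361,190),(345,145),(300,115)]: print(z,p,np.round(toz("wrist",p[0]/1.5625,p[1]/1.5625,z,C),3))
K,R,t=C; print(-R.T@t)
E
```

```text
-0.85 (335, 235) [ 0.565 -0.449 -0.85 ]
-0.85 (350, 280) [ 0.694 -0.41  -0.85 ]
-0.85 (365, 330) [ 0.846 -0.369 -0.85 ]
-0.85 (376, 375) [ 0.992 -0.338 -0.85 ]
-0.85 (361, 190) [ 0.444 -0.374 -0.85 ]
-0.85 (345, 145) [ 0.329 -0.414 -0.85 ]
-0.85 (300, 115) [ 0.256 -0.529 -0.85 ]
-0.95 (335, 235) [ 0.575 -0.463 -0.95 ]
-0.95 (350, 280) [ 0.714 -0.421 -0.95 ]
-0.95 (365, 330) [ 0.879 -0.377 -0.95 ]
-0.95 (376, 375) [ 1.037 -0.342 -0.95 ]
-0.95 (361, 190) [ 0.443 -0.381 -0.95 ]
-0.95 (345, 145) [ 0.319 -0.425 -0.95 ]
-0.95 (300, 115) [ 0.24 -0.55 -0.95]
[ 0.45025641 -0.28590792  0.33309799]
```

```bash
python3 - <<'E'
from h import *
A=lambda x,y:(300+x/4.8,120+y/4.8)
S=lambda x,y:(190+x/5.4545,60+y/5.4545)
print("cap tri",tri("top",A(395,147),"side",S(110,362)))
print("base",toz("side",*S(132,585),0), "body tri", tri("top",A(345,175),"side",S(130,440)))
print("candle top",[toz("top",*A(440,215),z) for z in (.02,.06,.1)])
C=cal("wrist")
E
sed -n 1,1p /dev/null
```

```text
cap tri [ 0.67591667 -0.15426242  0.21146068]
base [ 0.67062857 -0.14023831  0.        ] body tri [ 0.66532481 -0.13785442  0.14614426]
candle top [array([ 0.66227648, -0.24309069,  0.02      ]), array([ 0.65558395, -0.23071237,  0.06      ]), array([ 0.64889143, -0.21833405,  0.1       ])]
```

Request:
{"fn": "arm_command", "kwargs": {"plan": [{"claw": 0.45, "dx": 3, "dy": 0, "dz": -2, "twist": 0}, {"claw": 0.45, "dx": 6, "dy": 0, "dz": -3, "twist": 7}, {"claw": 0.45, "dx": 6, "dy": 0, "dz": -3, "twist": 14}, {"claw": 0.45, "dx": 6, "dy": 0, "dz": -3, "twist": 21}, {"claw": 0.45, "dx": 6, "dy": 0, "dz": -3, "twist": 28}, {"claw": 0.45, "dx": 6, "dy": 0, "dz": -3, "twist": 35}, {"claw": 0.45, "dx": 6, "dy": 0, "dz": -3, "twist": 42}, {"claw": 0.45, "dx": 6, "dy": 0, "dz": -3, "twist": 49}]}}

```text
time_s: 20.45
position: [0.5229, -0.2245, 0.2008]
tcp_rot: [[0.756, 0.655, 0.008], [0.655, -0.756, -0.004], [0.003, 0.008, -1.0]]
force: [0.3, -0.4, -1.1]
opening: 0.449
```

Request:
{"fn": "arm_command", "kwargs": {"plan": [{"claw": 0.45, "dx": 0, "dy": 0, "dz": 0, "twist": 7}, {"claw": 0.45, "dx": 0, "dy": 0, "dz": 0, "twist": 14}, {"claw": 0.45, "dx": 0, "dy": 0, "dz": 0, "twist": 21}, {"claw": 0.45, "dx": 0, "dy": 0, "dz": 0, "twist": 28}, {"claw": 0.45, "dx": 0, "dy": 0, "dz": 0, "twist": 35}, {"claw": 0.45, "dx": 0, "dy": 0, "dz": 0, "twist": 42}, {"claw": 0.45, "dx": 0, "dy": 0, "dz": 0, "twist": 49}, {"claw": 0.45, "dx": 0, "dy": 0, "dz": 0, "twist": 56}]}}

```text
time_s: 21.12
position: [0.5233, -0.2222, 0.2014]
tcp_rot: [[0.965, -0.263, 0.008], [-0.263, -0.965, -0.004], [0.009, 0.001, -1.0]]
force: [-0.1, -0.8, -0.3]
opening: 0.448
```

```bash
python3 - <<'E'
from h import *
s=bot.read_state();print(s["position"],s["force"],s["qvel"]); print(s["tcp_rot"],s["joint_positions"])
print(np.degrees(np.arctan2(s["tcp_rot"][1,0],s["tcp_rot"][0,0])))
E
```

```text
[ 0.52326907 -0.22222634  0.20142284] [-0.08280623 -0.76348455 -0.26710112] [ 7.41397338e-02 -3.83300159e-02  3.59052342e-02  1.02521320e-01
 -5.65339261e-02  8.30485784e+01]
[[ 0.96468081 -0.2632909   0.00829728]
 [-0.2632689  -0.96471555 -0.00365976]
 [ 0.0089681   0.00134608 -0.99995888]] [-34.32166861  27.15014348  92.01847818   0.10919509  60.32055984
 -19.11022267]
-15.264744808634735
```

Request:
{"fn": "arm_command", "kwargs": {"plan": [{"claw": 0.45, "dx": 0, "dy": 0, "dz": 0, "twist": 8}, {"claw": 0.45, "dx": 0, "dy": 0, "dz": 0, "twist": 8}, {"claw": 0.45, "dx": 0, "dy": 0, "dz": 0, "twist": 8}]}}

```text
time_s: 21.37
position: [0.5236, -0.2206, 0.2019]
tcp_rot: [[0.92, -0.391, 0.009], [-0.391, -0.921, -0.004], [0.01, 0.0, -1.0]]
force: [-0.4, 0.1, -0.2]
opening: 0.449
```

```bash
python3 - <<'E'
from h import *
s=bot.read_state();print(s["position"],s["qvel"])
print(np.degrees(np.arctan2(s["tcp_rot"][1,0],s["tcp_rot"][0,0])))
print(local((.5235,-.2875,.17)),local((.5235,-.2875,.088)))
snap("wrist","w16")
E
```

```text
[ 0.52359587 -0.22063346  0.2018948 ] [-0.60336588  0.25411915 -0.19674366 -0.07438431 -0.09505155 -1.7798195 ]
-22.996260619097903
[2.57303416 6.15875907 3.21456144] [ 2.49511908  6.15810998 11.41419124]
```

```bash
python3 - <<'E'
from h import *
C=cal("wrist")
for z in (.08,.085,.09): print(toz("wrist",405/1.5625,325/1.5625,z,C))
E
```

```text
[ 0.52597148 -0.24116266  0.08      ]
[ 0.52639871 -0.23963461  0.085     ]
[ 0.52682593 -0.23810656  0.09      ]
```

Request:
{"fn": "arm_command", "kwargs": {"plan": [{"claw": 0.45, "dx": 1.5, "dy": 3, "dz": 1, "twist": 0}, {"claw": 0.45, "dx": 2.5, "dy": 6.1, "dz": 3, "twist": 0}, {"claw": 0.45, "dx": 2.5, "dy": 6.1, "dz": 5, "twist": 0}, {"claw": 0.45, "dx": 2.5, "dy": 6.1, "dz": 6, "twist": 0}, {"claw": 0.45, "dx": 2.5, "dy": 6.1, "dz": 6, "twist": 0}, {"claw": 0.45, "dx": 2.5, "dy": 6.1, "dz": 6, "twist": 0}]}}

```text
time_s: 21.92
position: [0.5229, -0.2859, 0.1416]
tcp_rot: [[0.921, -0.389, 0.007], [-0.389, -0.921, -0.002], [0.007, -0.001, -1.0]]
force: [0.1, 0.1, 0.2]
opening: 0.448
```

```bash
python3 - <<'E'
from h import *
snap("wrist","w17",(150,180,350,330));
s=bot.read_state();print(s["position"],s["tcp_rot"],s["force"])
print(local((.5235,-.2875,.088)))
E
```

```text
w17 scale 4.0 off (150, 180)
[ 0.52350891 -0.28621007  0.14252835] [[ 9.21226301e-01 -3.88928794e-01  8.74620150e-03]
 [-3.88912214e-01 -9.21267814e-01 -3.59241546e-03]
 [ 9.45478775e-03 -9.20769856e-05 -9.99955298e-01]] [ 0.38238021 -0.32779333 -1.26817918]
[-2.20904157e-03  1.19685748e-01  5.45304673e+00]
```

```bash
python3 - <<'E'
from h import *
p=toz("wrist",150+436/4,180+207/4,.123); print(p, local((*p[:2],.088)))
E
```

```text
[ 0.52755453 -0.29192224  0.123     ] [0.54329161 0.36940046 5.45818156]
```

Request:
{"fn": "arm_command", "kwargs": {"plan": [{"claw": 0.45, "dx": 0.5, "dy": 0.35, "dz": 1, "twist": 0}, {"claw": 0.45, "dx": 0.5, "dy": 0.35, "dz": 3, "twist": 0}, {"claw": 0.45, "dx": 0.5, "dy": 0.35, "dz": 5, "twist": 0}, {"claw": 0.45, "dx": 0.5, "dy": 0.35, "dz": 5.4, "twist": 0}, {"claw": 0.45, "dx": 0.5, "dy": 0.35, "dz": 5.4, "twist": 0}, {"claw": 0.1, "dx": 0.5, "dy": 0.35, "dz": 5.4, "twist": 0}, {"claw": 0.1, "dx": 0.5, "dy": 0.35, "dz": 5.4, "twist": 0}, {"claw": 0.1, "dx": 0.5, "dy": 0.35, "dz": 5.4, "twist": 0}]}}

```text
time_s: 22.63
position: [0.5281, -0.2921, 0.0899]
tcp_rot: [[0.921, -0.389, 0.011], [-0.389, -0.921, -0.005], [0.012, 0.001, -1.0]]
force: [0.0, -0.1, 0.2]
opening: 0.301
```

Request:
{"fn": "arm_command", "kwargs": {"plan": [{"claw": 0.1, "dx": 0, "dy": 0, "dz": 0, "twist": 0}, {"claw": 0.1, "dx": 0, "dy": 0, "dz": 0, "twist": 0}, {"claw": 0.1, "dx": 0, "dy": 0, "dz": 0, "twist": 0}]}}

```text
time_s: 22.88
position: [0.5272, -0.2918, 0.0903]
tcp_rot: [[0.921, -0.389, 0.009], [-0.388, -0.921, -0.005], [0.01, 0.001, -1.0]]
force: [-3.4, 1.7, 2.3]
opening: 0.214
```

```bash
python3 - <<'E'
from h import *
s=bot.read_state();print(s["position"],s["opening"],s["force"],s["moment"]);print(s["tcp_rot"])
snap("wrist","w18",(150,180,350,330));
E
```

```text
[ 0.5272367  -0.29176191  0.0903284 ] 0.2138179829301875 [-3.35282001  1.66684026  2.28443033] [0.04624419 0.61343582 0.00866398]
[[ 9.21398875e-01 -3.88506488e-01  9.31780861e-03]
 [-3.88479464e-01 -9.21445763e-01 -4.62725932e-03]
 [ 1.03835755e-02  6.43774235e-04 -9.99945882e-01]]
w18 scale 4.0 off (150, 180)
```

```bash
cat >> h.py <<'E'
import json,os
def arc(c,step,n=8,r=.05,z=.0903,tot=None):
    s=bot.read_state(); p=s["position"]; c=np.array(c)
    phi=np.arctan2(p[1]-c[1],p[0]-c[0]); rr=np.hypot(*(p[:2]-c))
    f="angle.json"; th0=np.radians(-88.4)
    th=th0-phi
    last=json.load(open(f)) if os.path.exists(f) else 0.
    while th<last-1.5: th+=2*np.pi
    while th>last+5: th-=2*np.pi
    json.dump(th,open(f,"w"))
    print("theta",round(th,3),"r",round(rr,4),"F",np.round(s["force"],1),"open",round(s["opening"],3),"z",round(p[2],4),"tilt",np.round(s["tcp_rot"][:2,2],3),"yaw",round(np.degrees(np.arctan2(s["tcp_rot"][1,0],s["tcp_rot"][0,0])),1))
    with open("pts.txt","a") as g: g.write(f"{p[0]} {p[1]} {th}\n")
    for i in range(1,n+1):
        a=phi-step*i
        d=local((c[0]+r*np.cos(a),c[1]+r*np.sin(a),z),s)
        print('{"claw": 0.1, "dx": %.1f, "dy": %.1f, "dz": %.1f, "twist": 0},'%tuple(d+0.0),end=" ")
    print()
E
python3 -c "
from h import *
arc((.5258,-.2418),.22)"
```

```text
theta -0.001 r 0.05 F [-2.7  1.6  3.6] open 0.212 z 0.0903 tilt [ 0.009 -0.005] yaw -22.9
{"claw": 0.1, "dx": -1.0, "dy": 0.3, "dz": -0.0, "twist": 0}, {"claw": 0.1, "dx": -2.1, "dy": 0.5, "dz": -0.0, "twist": 0}, {"claw": 0.1, "dx": -3.2, "dy": 0.3, "dz": -0.0, "twist": 0}, {"claw": 0.1, "dx": -4.3, "dy": -0.1, "dz": -0.0, "twist": 0}, {"claw": 0.1, "dx": -5.2, "dy": -0.6, "dz": -0.1, "twist": 0}, {"claw": 0.1, "dx": -6.0, "dy": -1.4, "dz": -0.1, "twist": 0}, {"claw": 0.1, "dx": -6.6, "dy": -2.3, "dz": -0.1, "twist": 0}, {"claw": 0.1, "dx": -6.9, "dy": -3.4, "dz": -0.1, "twist": 0},
```

Request:
{"fn": "arm_command", "kwargs": {"plan": [{"claw": 0.1, "dx": -1.0, "dy": 0.3, "dz": 0, "twist": 0}, {"claw": 0.1, "dx": -2.1, "dy": 0.5, "dz": 0, "twist": 0}, {"claw": 0.1, "dx": -3.2, "dy": 0.3, "dz": 0, "twist": 0}, {"claw": 0.1, "dx": -4.3, "dy": -0.1, "dz": 0, "twist": 0}, {"claw": 0.1, "dx": -5.2, "dy": -0.6, "dz": -0.1, "twist": 0}, {"claw": 0.1, "dx": -6.0, "dy": -1.4, "dz": -0.1, "twist": 0}]}}

```text
time_s: 23.43
position: [0.4784, -0.2583, 0.0905]
tcp_rot: [[0.921, -0.389, 0.013], [-0.389, -0.921, -0.01], [0.016, 0.004, -1.0]]
force: [0.3, -4.3, -5.7]
opening: 0.217
```

```bash
python3 -c "
from h import *
arc((.5258,-.2418),.25)"
```

```text
theta 1.264 r 0.0501 F [ 0.3 -4.3 -5.7] open 0.217 z 0.0905 tilt [ 0.013 -0.01 ] yaw -22.9
{"claw": 0.1, "dx": -0.7, "dy": -1.0, "dz": 0.0, "twist": 0}, {"claw": 0.1, "dx": -1.1, "dy": -2.2, "dz": -0.0, "twist": 0}, {"claw": 0.1, "dx": -1.3, "dy": -3.4, "dz": -0.0, "twist": 0}, {"claw": 0.1, "dx": -1.1, "dy": -4.7, "dz": -0.0, "twist": 0}, {"claw": 0.1, "dx": -0.6, "dy": -5.8, "dz": -0.0, "twist": 0}, {"claw": 0.1, "dx": 0.1, "dy": -6.8, "dz": -0.0, "twist": 0}, {"claw": 0.1, "dx": 1.1, "dy": -7.6, "dz": 0.0, "twist": 0}, {"claw": 0.1, "dx": 2.2, "dy": -8.1, "dz": 0.0, "twist": 0},
```

Request:
{"fn": "arm_command", "kwargs": {"plan": [{"claw": 0.1, "dx": -0.7, "dy": -1.0, "dz": 0.0, "twist": 0}, {"claw": 0.1, "dx": -1.1, "dy": -2.2, "dz": 0, "twist": 0}, {"claw": 0.1, "dx": -1.3, "dy": -3.4, "dz": 0, "twist": 0}, {"claw": 0.1, "dx": -1.1, "dy": -4.7, "dz": 0, "twist": 0}, {"claw": 0.1, "dx": -0.6, "dy": -5.8, "dz": 0, "twist": 0}, {"claw": 0.1, "dx": 0.1, "dy": -6.8, "dz": 0, "twist": 0}, {"claw": 0.1, "dx": 1.1, "dy": -7.6, "dz": 0.0, "twist": 0}, {"claw": 0.1, "dx": 2.2, "dy": -8.1, "dz": 0.0, "twist": 0}]}}

```text
time_s: 24.1
position: [0.5294, -0.1917, 0.0904]
tcp_rot: [[0.922, -0.387, 0.01], [-0.387, -0.922, -0.01], [0.013, 0.005, -1.0]]
force: [-5.5, -4.5, -1.2]
opening: 0.215
```

```bash
python3 -c "
from h import *
arc((.5258,-.2418),.25)
snap('wrist','w19')"
```

```text
theta 3.242 r 0.0502 F [-5.5 -4.5 -1.2] open 0.215 z 0.0904 tilt [ 0.01 -0.01] yaw -22.8
{"claw": 0.1, "dx": 1.2, "dy": -0.2, "dz": 0.0, "twist": 0}, {"claw": 0.1, "dx": 2.5, "dy": -0.2, "dz": 0.0, "twist": 0}, {"claw": 0.1, "dx": 3.7, "dy": 0.2, "dz": 0.1, "twist": 0}, {"claw": 0.1, "dx": 4.7, "dy": 0.9, "dz": 0.1, "twist": 0}, {"claw": 0.1, "dx": 5.6, "dy": 1.7, "dz": 0.1, "twist": 0}, {"claw": 0.1, "dx": 6.2, "dy": 2.8, "dz": 0.1, "twist": 0}, {"claw": 0.1, "dx": 6.6, "dy": 4.0, "dz": 0.1, "twist": 0}, {"claw": 0.1, "dx": 6.6, "dy": 5.3, "dz": 0.1, "twist": 0},
```

Request:
{"fn": "arm_command", "kwargs": {"plan": [{"claw": 0.1, "dx": 1.2, "dy": -0.2, "dz": 0.0, "twist": 0}, {"claw": 0.1, "dx": 2.5, "dy": -0.2, "dz": 0.0, "twist": 0}, {"claw": 0.1, "dx": 3.7, "dy": 0.2, "dz": 0.1, "twist": 0}, {"claw": 0.1, "dx": 4.7, "dy": 0.9, "dz": 0.1, "twist": 0}, {"claw": 0.1, "dx": 5.6, "dy": 1.7, "dz": 0.1, "twist": 0}, {"claw": 0.1, "dx": 6.2, "dy": 2.8, "dz": 0.1, "twist": 0}, {"claw": 0.1, "dx": 6.6, "dy": 4.0, "dz": 0.1, "twist": 0}, {"claw": 0.1, "dx": 6.6, "dy": 5.3, "dz": 0.1, "twist": 0}]}}

```text
time_s: 24.82
position: [0.5707, -0.2637, 0.0903]
tcp_rot: [[0.921, -0.389, 0.009], [-0.389, -0.921, -0.004], [0.01, -0.0, -1.0]]
force: [-4.6, 7.4, 3.2]
opening: 0.212
```

```bash
python3 -c "
from h import *
arc((.5258,-.2418),.25)"
```

```text
theta 5.194 r 0.05 F [-4.6  7.4  3.2] open 0.212 z 0.0903 tilt [ 0.009 -0.004] yaw -22.9
{"claw": 0.1, "dx": -0.2, "dy": 1.2, "dz": -0.0, "twist": 0}, {"claw": 0.1, "dx": -0.7, "dy": 2.4, "dz": -0.0, "twist": 0}, {"claw": 0.1, "dx": -1.5, "dy": 3.3, "dz": -0.0, "twist": 0}, {"claw": 0.1, "dx": -2.5, "dy": 4.1, "dz": -0.0, "twist": 0}, {"claw": 0.1, "dx": -3.7, "dy": 4.6, "dz": -0.0, "twist": 0}, {"claw": 0.1, "dx": -4.9, "dy": 4.7, "dz": -0.1, "twist": 0}, {"claw": 0.1, "dx": -6.2, "dy": 4.6, "dz": -0.1, "twist": 0}, {"claw": 0.1, "dx": -7.3, "dy": 4.2, "dz": -0.1, "twist": 0},
```

Request:
{"fn": "arm_command", "kwargs": {"plan": [{"claw": 0.1, "dx": -0.2, "dy": 1.2, "dz": 0, "twist": 0}, {"claw": 0.1, "dx": -0.7, "dy": 2.4, "dz": 0, "twist": 0}, {"claw": 0.1, "dx": -1.5, "dy": 3.3, "dz": 0, "twist": 0}, {"claw": 0.1, "dx": -2.5, "dy": 4.1, "dz": 0, "twist": 0}, {"claw": 0.1, "dx": -3.7, "dy": 4.6, "dz": 0, "twist": 0}, {"claw": 0.1, "dx": -4.9, "dy": 4.7, "dz": -0.1, "twist": 0}, {"claw": 0.1, "dx": -6.2, "dy": 4.6, "dz": -0.1, "twist": 0}, {"claw": 0.1, "dx": -7.3, "dy": 4.2, "dz": -0.1, "twist": 0}]}}

```text
time_s: 25.48
position: [0.4892, -0.2762, 0.0905]
tcp_rot: [[0.921, -0.39, 0.016], [-0.39, -0.921, -0.008], [0.018, 0.001, -1.0]]
force: [4.8, -2.1, -7.9]
opening: 0.214
```

```bash
python3 -c "
from h import *
arc((.5258,-.2418),.25)"
```

```text
theta 7.127 r 0.0502 F [ 4.8 -2.1 -7.9] open 0.214 z 0.0905 tilt [ 0.016 -0.008] yaw -22.9
{"claw": 0.1, "dx": -1.1, "dy": -0.7, "dz": 0.0, "twist": 0}, {"claw": 0.1, "dx": -1.9, "dy": -1.5, "dz": -0.0, "twist": 0}, {"claw": 0.1, "dx": -2.6, "dy": -2.6, "dz": -0.0, "twist": 0}, {"claw": 0.1, "dx": -2.9, "dy": -3.8, "dz": -0.0, "twist": 0}, {"claw": 0.1, "dx": -3.0, "dy": -5.1, "dz": -0.0, "twist": 0}, {"claw": 0.1, "dx": -2.7, "dy": -6.3, "dz": -0.0, "twist": 0}, {"claw": 0.1, "dx": -2.1, "dy": -7.4, "dz": -0.0, "twist": 0}, {"claw": 0.1, "dx": -1.3, "dy": -8.3, "dz": -0.0, "twist": 0},
```

Request:
{"fn": "arm_command", "kwargs": {"plan": [{"claw": 0.1, "dx": -1.1, "dy": -0.7, "dz": 0.0, "twist": 0}, {"claw": 0.1, "dx": -1.9, "dy": -1.5, "dz": 0, "twist": 0}, {"claw": 0.1, "dx": -2.6, "dy": -2.6, "dz": 0, "twist": 0}, {"claw": 0.1, "dx": -2.9, "dy": -3.8, "dz": 0, "twist": 0}, {"claw": 0.1, "dx": -3.0, "dy": -5.1, "dz": 0, "twist": 0}, {"claw": 0.1, "dx": -2.7, "dy": -6.3, "dz": 0, "twist": 0}, {"claw": 0.1, "dx": -2.1, "dy": -7.4, "dz": 0, "twist": 0}, {"claw": 0.1, "dx": -1.3, "dy": -8.3, "dz": 0, "twist": 0}]}}

```text
time_s: 26.15
position: [0.5084, -0.1947, 0.0903]
tcp_rot: [[0.921, -0.389, 0.013], [-0.389, -0.921, -0.009], [0.015, 0.003, -1.0]]
force: [-4.5, -4.0, 0.2]
opening: 0.215
```

```bash
python3 -c "
from h import *
arc((.5258,-.2418),.2)
snap('wrist','w20');snap('side','s20',(170,110,320,220))
"
```

```text
theta 9.099 r 0.0503 F [-4.5 -4.   0.2] open 0.215 z 0.0903 tilt [ 0.013 -0.009] yaw -22.9
{"claw": 0.1, "dx": 0.8, "dy": -0.6, "dz": 0.0, "twist": 0}, {"claw": 0.1, "dx": 1.7, "dy": -1.0, "dz": 0.0, "twist": 0}, {"claw": 0.1, "dx": 2.7, "dy": -1.3, "dz": 0.0, "twist": 0}, {"claw": 0.1, "dx": 3.7, "dy": -1.3, "dz": 0.1, "twist": 0}, {"claw": 0.1, "dx": 4.7, "dy": -1.2, "dz": 0.1, "twist": 0}, {"claw": 0.1, "dx": 5.6, "dy": -0.8, "dz": 0.1, "twist": 0}, {"claw": 0.1, "dx": 6.4, "dy": -0.3, "dz": 0.1, "twist": 0}, {"claw": 0.1, "dx": 7.2, "dy": 0.4, "dz": 0.1, "twist": 0}, 
s20 scale 5.333333333333333 off (170, 110)
```

All upright; the pad is pushing them. Continue.

Request:
{"fn": "arm_command", "kwargs": {"plan": [{"claw": 0.1, "dx": 0.8, "dy": -0.6, "dz": 0.0, "twist": 0}, {"claw": 0.1, "dx": 1.7, "dy": -1.0, "dz": 0.0, "twist": 0}, {"claw": 0.1, "dx": 2.7, "dy": -1.3, "dz": 0.0, "twist": 0}, {"claw": 0.1, "dx": 3.7, "dy": -1.3, "dz": 0.1, "twist": 0}, {"claw": 0.1, "dx": 4.7, "dy": -1.2, "dz": 0.1, "twist": 0}, {"claw": 0.1, "dx": 5.6, "dy": -0.8, "dz": 0.1, "twist": 0}, {"claw": 0.1, "dx": 6.4, "dy": -0.3, "dz": 0.1, "twist": 0}, {"claw": 0.1, "dx": 7.2, "dy": 0.4, "dz": 0.1, "twist": 0}]}}

```text
time_s: 26.92
position: [0.5726, -0.2243, 0.0903]
tcp_rot: [[0.921, -0.389, 0.011], [-0.389, -0.921, -0.003], [0.011, -0.001, -1.0]]
force: [-7.7, 3.7, 2.5]
opening: 0.212
```

```bash
python3 -c "
from h import *
arc((.5258,-.2418),.2)
"
```

```text
theta 10.667 r 0.05 F [-7.7  3.7  2.5] open 0.212 z 0.0903 tilt [ 0.011 -0.003] yaw -22.9
{"claw": 0.1, "dx": 0.6, "dy": 0.8, "dz": 0.0, "twist": 0}, {"claw": 0.1, "dx": 1.1, "dy": 1.7, "dz": 0.0, "twist": 0}, {"claw": 0.1, "dx": 1.3, "dy": 2.7, "dz": 0.0, "twist": 0}, {"claw": 0.1, "dx": 1.4, "dy": 3.6, "dz": 0.0, "twist": 0}, {"claw": 0.1, "dx": 1.2, "dy": 4.6, "dz": 0.0, "twist": 0}, {"claw": 0.1, "dx": 0.9, "dy": 5.6, "dz": 0.0, "twist": 0}, {"claw": 0.1, "dx": 0.4, "dy": 6.4, "dz": -0.0, "twist": 0}, {"claw": 0.1, "dx": -0.3, "dy": 7.2, "dz": -0.0, "twist": 0},
```

Request:
{"fn": "arm_command", "kwargs": {"plan": [{"claw": 0.1, "dx": 0.6, "dy": 0.8, "dz": 0.0, "twist": 0}, {"claw": 0.1, "dx": 1.1, "dy": 1.7, "dz": 0.0, "twist": 0}, {"claw": 0.1, "dx": 1.3, "dy": 2.7, "dz": 0.0, "twist": 0}, {"claw": 0.1, "dx": 1.4, "dy": 3.6, "dz": 0.0, "twist": 0}, {"claw": 0.1, "dx": 1.2, "dy": 4.6, "dz": 0.0, "twist": 0}, {"claw": 0.1, "dx": 0.9, "dy": 5.6, "dz": 0.0, "twist": 0}, {"claw": 0.1, "dx": 0.4, "dy": 6.4, "dz": 0, "twist": 0}, {"claw": 0.1, "dx": -0.3, "dy": 7.2, "dz": 0, "twist": 0}]}}

```text
time_s: 27.58
position: [0.5431, -0.2888, 0.0904]
tcp_rot: [[0.92, -0.391, 0.015], [-0.391, -0.92, -0.001], [0.014, -0.004, -1.0]]
force: [2.6, 8.0, 0.7]
opening: 0.216
```

```bash
python3 -c "
from h import *
arc((.5258,-.2418),.2)
"
```

```text
theta 12.241 r 0.0501 F [2.6 8.  0.7] open 0.216 z 0.0904 tilt [ 0.015 -0.001] yaw -23.0
{"claw": 0.1, "dx": -0.8, "dy": 0.6, "dz": -0.0, "twist": 0}, {"claw": 0.1, "dx": -1.7, "dy": 1.0, "dz": -0.0, "twist": 0}, {"claw": 0.1, "dx": -2.7, "dy": 1.3, "dz": -0.0, "twist": 0}, {"claw": 0.1, "dx": -3.7, "dy": 1.3, "dz": -0.1, "twist": 0}, {"claw": 0.1, "dx": -4.6, "dy": 1.2, "dz": -0.1, "twist": 0}, {"claw": 0.1, "dx": -5.6, "dy": 0.9, "dz": -0.1, "twist": 0}, {"claw": 0.1, "dx": -6.4, "dy": 0.4, "dz": -0.1, "twist": 0}, {"claw": 0.1, "dx": -7.2, "dy": -0.3, "dz": -0.1, "twist": 0},
```

Request:
{"fn": "arm_command", "kwargs": {"plan": [{"claw": 0.1, "dx": -0.8, "dy": 0.6, "dz": 0, "twist": 0}, {"claw": 0.1, "dx": -1.7, "dy": 1.0, "dz": 0, "twist": 0}, {"claw": 0.1, "dx": -2.7, "dy": 1.3, "dz": 0, "twist": 0}, {"claw": 0.1, "dx": -3.7, "dy": 1.3, "dz": -0.1, "twist": 0}, {"claw": 0.1, "dx": -4.6, "dy": 1.2, "dz": -0.1, "twist": 0}, {"claw": 0.1, "dx": -5.6, "dy": 0.9, "dz": -0.1, "twist": 0}, {"claw": 0.1, "dx": -6.4, "dy": 0.4, "dz": -0.1, "twist": 0}]}}

```text
time_s: 28.17
position: [0.4846, -0.2704, 0.0905]
tcp_rot: [[0.92, -0.391, 0.021], [-0.391, -0.92, -0.007], [0.022, -0.001, -1.0]]
force: [2.9, -4.5, -5.8]
opening: 0.216
```

```bash
python3 -c "
from h import *
arc((.5258,-.2418),.2)
snap('wrist','w21')
"
```

```text
theta 13.559 r 0.0501 F [ 2.9 -4.5 -5.8] open 0.216 z 0.0905 tilt [ 0.021 -0.007] yaw -23.0
{"claw": 0.1, "dx": -0.8, "dy": -0.6, "dz": 0.0, "twist": 0}, {"claw": 0.1, "dx": -1.4, "dy": -1.4, "dz": -0.0, "twist": 0}, {"claw": 0.1, "dx": -1.9, "dy": -2.3, "dz": -0.0, "twist": 0}, {"claw": 0.1, "dx": -2.2, "dy": -3.2, "dz": -0.0, "twist": 0}, {"claw": 0.1, "dx": -2.3, "dy": -4.2, "dz": -0.0, "twist": 0}, {"claw": 0.1, "dx": -2.2, "dy": -5.2, "dz": -0.0, "twist": 0}, {"claw": 0.1, "dx": -2.0, "dy": -6.1, "dz": -0.0, "twist": 0}, {"claw": 0.1, "dx": -1.5, "dy": -7.0, "dz": 0.0, "twist": 0},
```

Request:
{"fn": "arm_command", "kwargs": {"plan": [{"claw": 0.1, "dx": -0.8, "dy": -0.6, "dz": 0.0, "twist": 0}, {"claw": 0.1, "dx": -1.4, "dy": -1.4, "dz": 0, "twist": 0}, {"claw": 0.1, "dx": -1.9, "dy": -2.3, "dz": 0, "twist": 0}, {"claw": 0.1, "dx": -2.2, "dy": -3.2, "dz": 0, "twist": 0}, {"claw": 0.1, "dx": -2.3, "dy": -4.2, "dz": 0, "twist": 0}, {"claw": 0.1, "dx": -2.2, "dy": -5.2, "dz": 0, "twist": 0}, {"claw": 0.1, "dx": -2.0, "dy": -6.1, "dz": 0, "twist": 0}, {"claw": 0.1, "dx": -2.0, "dy": -6.2, "dz": 0, "twist": 0}]}}

```text
time_s: 28.88
position: [0.4909, -0.2055, 0.0904]
tcp_rot: [[0.921, -0.389, 0.021], [-0.389, -0.921, -0.009], [0.023, 0.0, -1.0]]
force: [-0.1, -6.7, -5.9]
opening: 0.215
```

```bash
python3 -c "
from h import *
arc((.5258,-.2418),.05)
snap('wrist','w22');snap('side','s22',(170,110,320,220));snap('top','t22',(280,120,430,245))
"
```

```text
theta 14.971 r 0.0504 F [-0.1 -6.7 -5.9] open 0.215 z 0.0904 tilt [ 0.021 -0.009] yaw -22.9
{"claw": 0.1, "dx": 0.1, "dy": -0.2, "dz": 0.0, "twist": 0}, {"claw": 0.1, "dx": 0.3, "dy": -0.4, "dz": 0.0, "twist": 0}, {"claw": 0.1, "dx": 0.4, "dy": -0.6, "dz": 0.0, "twist": 0}, {"claw": 0.1, "dx": 0.5, "dy": -0.9, "dz": 0.0, "twist": 0}, {"claw": 0.1, "dx": 0.7, "dy": -1.1, "dz": 0.0, "twist": 0}, {"claw": 0.1, "dx": 0.8, "dy": -1.3, "dz": 0.0, "twist": 0}, {"claw": 0.1, "dx": 1.0, "dy": -1.4, "dz": 0.0, "twist": 0}, {"claw": 0.1, "dx": 1.2, "dy": -1.6, "dz": 0.0, "twist": 0}, 
s22 scale 5.333333333333333 off (170, 110)
t22 scale 4.8 off (280, 120)
```

Request:
{"fn": "arm_command", "kwargs": {"plan": [{"claw": 0.4, "dx": 0, "dy": 0, "dz": 0, "twist": 0}, {"claw": 0.4, "dx": 0, "dy": 0, "dz": 0, "twist": 0}, {"claw": 0.4, "dx": 0, "dy": 0, "dz": 0, "twist": 0}, {"claw": 0.4, "dx": 0, "dy": 0, "dz": 0, "twist": 0}, {"claw": 0.4, "dx": 0, "dy": 0, "dz": -3, "twist": 0}, {"claw": 0.4, "dx": 0, "dy": 0, "dz": -7, "twist": 0}, {"claw": 0.4, "dx": 0, "dy": 0, "dz": -10, "twist": 0}, {"claw": 0.4, "dx": 0, "dy": 0, "dz": -10, "twist": 0}]}}

```text
time_s: 29.7
position: [0.4919, -0.2067, 0.1964]
tcp_rot: [[0.92, -0.39, 0.032], [-0.39, -0.921, -0.015], [0.035, 0.002, -0.999]]
force: [0.8, -0.6, 0.2]
opening: 0.401
```

```bash
python3 -c "
from h import *
s=bot.read_state();print(s['position'],s['opening'],s['force'],s['tcp_rot'])
print(local((.516,.0,.2)))
snap('wrist','w23')
"
```

```text
[ 0.49188507 -0.20673176  0.19637589] 0.40081641256798056 [ 0.80471485 -0.62578079  0.24721089] [[ 0.92008976 -0.39039424  0.03204962]
 [-0.39009868 -0.92064649 -0.01526635]
 [ 0.03546627  0.0015439  -0.99936968]]
[ -5.83293578 -19.97356037  -0.60049893]
```

Request:
{"fn": "arm_command", "kwargs": {"plan": [{"claw": 0.4, "dx": -5.8, "dy": -20, "dz": -0.6, "twist": 0}, {"claw": 0.4, "dx": -5.8, "dy": -20, "dz": -0.6, "twist": 0}, {"claw": 0.4, "dx": -5.8, "dy": -20, "dz": -0.6, "twist": 0}, {"claw": 0.4, "dx": -5.8, "dy": -20, "dz": -0.6, "twist": 0}, {"claw": 0.4, "dx": -5.8, "dy": -20, "dz": -0.6, "twist": 0}, {"claw": 0.4, "dx": -5.8, "dy": -20, "dz": -0.6, "twist": 0}, {"claw": 0.4, "dx": -5.8, "dy": -20, "dz": -0.6, "twist": 0}, {"claw": 0.4, "dx": -5.8, "dy": -20, "dz": -0.6, "twist": 0}]}}

```text
time_s: 30.42
position: [0.5144, 0.001, 0.197]
tcp_rot: [[0.921, -0.389, 0.027], [-0.389, -0.921, -0.013], [0.03, 0.002, -1.0]]
force: [-0.1, -0.1, -0.7]
opening: 0.4
```

```bash
python3 -c "
from h import *
for i in range(2):
  s=bot.read_state();print(s['position'],s['tcp_rot'][:2,2],s['qvel'])
  snap('wrist','w24')
print(s['joint_positions'],s['tcp_rot'])
"
```

```text
[0.51436247 0.00103599 0.19696931] [ 0.02661384 -0.0130654 ] [-2.12945298 -0.16939998 -0.5286284  -0.08092086  0.15443589  0.05609433]
[5.14554721e-01 2.05192504e-04 1.97116526e-01] [ 0.02693359 -0.01310705] [-1.4562481  -0.15494581 -0.32313344  0.21826651  0.11675702  0.2297848 ]
[-12.18684705  23.18346404 100.52055538  -0.50071073  54.62979955
  11.10843976] [[ 0.92002427 -0.39093467  0.02693359]
 [-0.39071791 -0.92041715 -0.01310705]
 [ 0.02991413  0.00153537 -0.99955129]]
```

```bash
python3 -c "
from h import *
C=cal('wrist')
g=lambda p,z:np.round(toz('wrist',p[0]/1.5625,p[1]/1.5625,z,C),4)
print('disc',g((387,288),.068),'bar top ends',g((373,264),.096),g((396,318),.096), 'jars lid', g((509,315),.09),g((424,363),.09))
show(cv2.imread('pics/w24_raw.png'),'w24c',(200,140,330,240))
A=lambda x,y:(300+x/4.8,120+y/4.8)
print([toz('top',*A(*p),0) for p in [(110,165),(270,180)]])
"
```

```text
disc [0.5177 0.0068 0.068 ] bar top ends [0.5177 0.0306 0.096 ] [ 0.5172 -0.0083  0.096 ] jars lid [ 0.588  -0.0389  0.09  ] [ 0.5218 -0.048   0.09  ]
w24c scale 6.0 off (200, 140)
[array([0.69927869, 0.00516807, 0.        ]), array([ 0.69015554, -0.11835577,  0.        ])]
```

```bash
python3 -c "
from h import *
print(local((.5178,.0175,.13)))"
```

```text
[-0.61380662 -1.76399993  6.70782906]
```

Request:
{"fn": "arm_command", "kwargs": {"plan": [{"claw": 0.4, "dx": -0.4, "dy": -1.7, "dz": 2, "twist": -7}, {"claw": 0.4, "dx": -0.6, "dy": -1.7, "dz": 4, "twist": -14}, {"claw": 0.4, "dx": -0.6, "dy": -1.7, "dz": 5, "twist": -21}, {"claw": 0.4, "dx": -0.6, "dy": -1.7, "dz": 5, "twist": -25}, {"claw": 0.4, "dx": -0.6, "dy": -1.7, "dz": 5, "twist": -25}, {"claw": 0.4, "dx": -0.6, "dy": -1.7, "dz": 5, "twist": -25}, {"claw": 0.4, "dx": -0.6, "dy": -1.7, "dz": 5, "twist": -25}]}}

```text
time_s: 31.1
position: [0.5176, 0.0159, 0.1473]
tcp_rot: [[0.999, 0.03, 0.028], [0.03, -0.999, -0.013], [0.028, 0.014, -1.0]]
force: [0.3, 0.6, 0.0]
opening: 0.402
```

```bash
python3 -c "
from h import *
snap('wrist','w25')
s=bot.read_state();print(s['position'],s['tcp_rot'],s['force'])
print(local((.5178,.0175,.074)))"
```

```text
[0.51765872 0.01616742 0.14746848] [[ 0.99913065  0.03060345  0.02830858]
 [ 0.03099028 -0.99943082 -0.01332847]
 [ 0.02788457  0.01419417 -0.99951037]] [-0.278393    0.73005772 -0.7303102 ]
[-0.18661833 -0.23703211  7.34187483]
```

```bash
python3 -c "
from h import *
C=cal('wrist')
g=lambda p,z:np.round(toz('wrist',p[0]/1.5625,p[1]/1.5625,z,C),4)
print('disc',g((386,329),.068),'bar',g((388,297),.096),g((389,378),.096))
print(pix('wrist',(.5178,.0175,.082))*1.5625,pix('wrist',(.5175,.0085,.068))*1.5625)"
```

```text
disc [0.5164 0.0083 0.068 ] bar [0.5164 0.0356 0.096 ] [ 0.5183 -0.0111  0.096 ]
[389.11874106 321.64077608] [387.74344848 328.67628297]
```

Request:
{"fn": "arm_command", "kwargs": {"plan": [{"claw": 0.4, "dx": -0.1, "dy": -0.3, "dz": 2, "twist": 0}, {"claw": 0.4, "dx": -0.2, "dy": -0.3, "dz": 4.5, "twist": 0}, {"claw": 0.4, "dx": -0.25, "dy": -0.3, "dz": 6.5, "twist": 0}, {"claw": 0.4, "dx": -0.25, "dy": -0.3, "dz": 7.2, "twist": 0}, {"claw": 0.4, "dx": -0.25, "dy": -0.3, "dz": 7.3, "twist": 0}, {"claw": 0.05, "dx": -0.25, "dy": -0.3, "dz": 7.3, "twist": 0}, {"claw": 0.05, "dx": -0.25, "dy": -0.3, "dz": 7.3, "twist": 0}, {"claw": 0.05, "dx": -0.25, "dy": -0.3, "dz": 7.3, "twist": 0}]}}

```text
time_s: 31.82
position: [0.5181, 0.018, 0.0756]
tcp_rot: [[0.999, 0.03, 0.031], [0.031, -0.999, -0.014], [0.03, 0.015, -0.999]]
force: [0.0, -0.1, 0.2]
opening: 0.256
```

Request:
{"fn": "arm_command", "kwargs": {"plan": [{"claw": 0.05, "dx": 0, "dy": 0, "dz": 0, "twist": 0}, {"claw": 0.05, "dx": 0, "dy": 0, "dz": 0, "twist": 0}, {"claw": 0.05, "dx": 0, "dy": 0, "dz": 0, "twist": 0}]}}

```text
time_s: 32.07
position: [0.5165, 0.018, 0.0761]
tcp_rot: [[0.999, 0.031, 0.028], [0.032, -0.999, -0.014], [0.027, 0.015, -1.0]]
force: [-3.4, -1.0, 6.9]
opening: 0.146
```

```bash
python3 -c "
from h import *
snap('wrist','w26',(150,150,350,300))
s=bot.read_state();print(s['position'],s['tcp_rot'],s['force'],s['opening'],s['moment'])
R0=s['tcp_rot'];p0=s['position'];c=np.array([.5172,.010,p0[2]])
for d in (7,14,21,28,35,42,49,55):
    a=-np.radians(d); Rz=np.array([[np.cos(a),-np.sin(a),0],[np.sin(a),np.cos(a),0],[0,0,1]])
    print(d,np.round(local(c+Rz@(p0-c)),2))
"
```

```text
w26 scale 4.0 off (150, 150)
[0.51647538 0.0179889  0.07610491] [[ 0.99913047  0.03112872  0.02773628]
 [ 0.03152241 -0.99940678 -0.01387182]
 [ 0.02728801  0.01473407 -0.99951902]] [-4.69182872 -1.07627596  6.33241492] 0.14795698679307953 [-0.36597787  1.16653685  0.01959105]
7 [0.1 0.  0. ]
14 [0.2  0.01 0.01]
21 [0.29 0.04 0.01]
28 [0.38 0.07 0.01]
35 [0.47 0.12 0.01]
42 [0.55 0.17 0.02]
49 [0.62 0.24 0.02]
55 [0.68 0.3  0.02]
```

Request:
{"fn": "arm_command", "kwargs": {"plan": [{"claw": 0.05, "dx": 0.1, "dy": 0, "dz": 0, "twist": 7}, {"claw": 0.05, "dx": 0.2, "dy": 0, "dz": 0, "twist": 14}, {"claw": 0.05, "dx": 0.3, "dy": 0.05, "dz": 0, "twist": 21}, {"claw": 0.05, "dx": 0.4, "dy": 0.1, "dz": 0, "twist": 28}, {"claw": 0.05, "dx": 0.5, "dy": 0.1, "dz": 0, "twist": 35}, {"claw": 0.05, "dx": 0.55, "dy": 0.2, "dz": 0, "twist": 42}, {"claw": 0.05, "dx": 0.6, "dy": 0.25, "dz": 0, "twist": 49}, {"claw": 0.05, "dx": 0.6, "dy": 0.25, "dz": 0, "twist": 52}]}}

```text
time_s: 32.78
position: [0.5252, 0.0141, 0.0763]
tcp_rot: [[0.636, -0.771, 0.033], [-0.771, -0.637, -0.016], [0.033, -0.015, -0.999]]
force: [3.5, -7.1, -8.5]
opening: 0.152
```

```bash
python3 -c "
from h import *
snap('wrist','w27',(150,150,350,300))
s=bot.read_state();print(s['position'],s['tcp_rot'],s['force'],s['opening'],s['moment'])
print(np.degrees(np.arctan2(s['tcp_rot'][1,0],s['tcp_rot'][0,0])))"
```

```text
w27 scale 4.0 off (150, 150)
[0.52520299 0.01406079 0.07627261] [[ 0.63567205 -0.77126239  0.03279292]
 [-0.77123803 -0.63634072 -0.01619867]
 [ 0.0333609  -0.0149941  -0.99933089]] [ 3.05643845 -4.99512705 -6.21214605] 0.15009816540351179 [-0.76780858  0.14648045 -0.05886206]
-50.50387135685451
```

Request:
{"fn": "arm_command", "kwargs": {"plan": [{"claw": 0.05, "dx": 0.1, "dy": 0.05, "dz": 0, "twist": 7}, {"claw": 0.05, "dx": 0.15, "dy": 0.05, "dz": 0, "twist": 10}, {"claw": 0.4, "dx": 0.15, "dy": 0.05, "dz": 0, "twist": 10}, {"claw": 0.4, "dx": 0.15, "dy": 0.05, "dz": 0, "twist": 10}, {"claw": 0.4, "dx": 0.15, "dy": 0.05, "dz": 0, "twist": 10}, {"claw": 0.4, "dx": 0.15, "dy": 0.05, "dz": 0, "twist": 10}, {"claw": 0.4, "dx": 0.15, "dy": 0.05, "dz": -3, "twist": 10}, {"claw": 0.4, "dx": 0.15, "dy": 0.05, "dz": -7, "twist": 10}]}}

```text
time_s: 33.5
position: [0.521, 0.0143, 0.1441]
tcp_rot: [[0.493, -0.87, 0.025], [-0.87, -0.493, -0.014], [0.025, -0.014, -1.0]]
force: [0.3, -0.7, 0.7]
opening: 0.396
```

Request:
{"fn": "arm_command", "kwargs": {"plan": [{"claw": 0.6, "dx": 0, "dy": 2, "dz": -4, "twist": -7}, {"claw": 0.6, "dx": 0, "dy": 2, "dz": -6, "twist": -14}, {"claw": 0.6, "dx": 0, "dy": 2, "dz": -8, "twist": -21}, {"claw": 0.6, "dx": 0, "dy": 2, "dz": -8, "twist": -28}, {"claw": 0.6, "dx": 0, "dy": 2, "dz": -8, "twist": -35}, {"claw": 0.6, "dx": 0, "dy": 2, "dz": -8, "twist": -42}, {"claw": 0.6, "dx": 0, "dy": 2, "dz": -8, "twist": -42}, {"claw": 0.6, "dx": 0, "dy": 2, "dz": -8, "twist": -42}]}}

```text
time_s: 34.17
position: [0.5016, 0.0058, 0.2239]
tcp_rot: [[0.947, -0.319, 0.025], [-0.319, -0.948, -0.014], [0.029, 0.005, -1.0]]
force: [0.2, 0.6, -0.1]
opening: 0.598
```

```bash
python3 -c "
from h import *
snap('wrist','w28')
s=bot.read_state();print(s['position'],s['tcp_rot'],s['force'],s['opening'],s['joint_positions'])
print(np.degrees(np.arctan2(s['tcp_rot'][1,0],s['tcp_rot'][0,0])))"
```

```text
[0.50160447 0.00577517 0.22381191] [[ 0.94741862 -0.31901789  0.02501107]
 [-0.3187458  -0.94773225 -0.0143072 ]
 [ 0.02826805  0.00558274 -0.99958479]] [-0.49228649 -0.1716899   0.17786675] 0.5967967997151111 [-11.80655994  20.09328234 100.43733547  -0.60109337  57.90010561
   7.10520749]
-18.594796041960905
```

```bash
python3 -c "
from h import *
print(local((.50,.30,.25)))
show(cv2.imread('pics/top0.png'),'topT',(200,130,280,190))"
```

```text
[ -9.45627425 -27.81883018  -3.04268801]
topT scale 10.0 off (200, 130)
```

Request:
{"fn": "arm_command", "kwargs": {"plan": [{"claw": 0.6, "dx": -2, "dy": -4, "dz": -2, "twist": 7}, {"claw": 0.6, "dx": -4, "dy": -8, "dz": -2.6, "twist": 14}, {"claw": 0.6, "dx": -6, "dy": -12, "dz": -2.6, "twist": 21}, {"claw": 0.7, "dx": -8, "dy": -16, "dz": -2.6, "twist": 28}, {"claw": 0.7, "dx": -9, "dy": -20, "dz": -2.6, "twist": 35}, {"claw": 0.7, "dx": -9.3, "dy": -24, "dz": -2.6, "twist": 42}, {"claw": 0.7, "dx": -9.4, "dy": -27.8, "dz": -2.6, "twist": 49}, {"claw": 0.7, "dx": -9.4, "dy": -27.8, "dz": -2.6, "twist": 56}]}}

```text
time_s: 34.88
position: [0.5, 0.3, 0.2456]
tcp_rot: [[0.335, -0.942, 0.025], [-0.942, -0.336, -0.014], [0.022, -0.019, -1.0]]
force: [2.1, -0.2, -0.0]
opening: 0.7
```

```bash
python3 -c "
from h import *
s=bot.read_state();print(s['position'],s['tcp_rot'],np.degrees(np.arctan2(s['tcp_rot'][1,0],s['tcp_rot'][0,0])))
print(local((.50,.30,.25)))"
```

```text
[0.49999613 0.2999973  0.24556036] [[ 0.33547736 -0.94171818  0.02493608]
 [-0.94179098 -0.33588683 -0.01448436]
 [ 0.02201589 -0.0186254  -0.99958411]] -70.39348466072266
[ 0.00965001 -0.00872358 -0.44377358]
```

Request:
{"fn": "arm_command", "kwargs": {"plan": [{"claw": 0.7, "dx": 0, "dy": 0, "dz": -0.4, "twist": 7}, {"claw": 0.7, "dx": 0, "dy": 0, "dz": -0.4, "twist": 14}, {"claw": 0.7, "dx": 0, "dy": 0, "dz": -0.4, "twist": 20}, {"claw": 0.7, "dx": 0, "dy": 0, "dz": -0.4, "twist": 25}, {"claw": 0.7, "dx": 0, "dy": 0, "dz": -0.4, "twist": 25}, {"claw": 0.7, "dx": 0, "dy": 0, "dz": -0.4, "twist": 25}]}}

```text
time_s: 35.38
position: [0.4998, 0.3001, 0.2493]
tcp_rot: [[-0.093, -0.995, 0.024], [-0.996, 0.092, -0.015], [0.012, -0.026, -1.0]]
force: [-0.5, -0.0, 0.5]
opening: 0.702
```

```bash
python3 -c "
from h import *
snap('wrist','w29'); snap('side','s29',(170,150,320,250))
s=bot.read_state();print(s['position'],s['tcp_rot'],np.degrees(np.arctan2(s['tcp_rot'][1,0],s['tcp_rot'][0,0])))
T=lambda x,y:(200+x/10,130+y/10)
for p,z in [((115,128),.19),((445,140),.19),((165,300),.012),((430,315),.012),((160,232),.012),((425,243),.012)]: print(p,z,np.round(toz('top',*T(*p),z),4))
"
```

```text
s29 scale 5.333333333333333 off (170, 150)
[0.4998573  0.2999608  0.24939028] [[-0.09309963 -0.99535193  0.02463706]
 [-0.99558213  0.09276111 -0.0145464 ]
 [ 0.01219343 -0.02588249 -0.99959062]] -95.34235011795127
(115, 128) 0.19 [0.6938 0.3946 0.19  ]
(445, 140) 0.19 [0.6921 0.2872 0.19  ]
(165, 300) 0.012 [0.6678 0.3977 0.012 ]
(430, 315) 0.012 [0.6643 0.3001 0.012 ]
(160, 232) 0.012 [0.6931 0.4003 0.012 ]
(425, 243) 0.012 [0.6911 0.3026 0.012 ]
```

```bash
python3 -c "
from h import *
C=cal('wrist')
g=lambda p,z:np.round(toz('wrist',p[0]/1.5625,p[1]/1.5625,z,C),4)
def ang(a,b): d=b-a; return np.degrees(np.arctan2(d[1],d[0]))
a,b=g((265,100),.0),g((373,94),.0);print('base',a,b,ang(b,a)-90)
a,b=g((262,67),.012),g((371,62),.012);print('base face',a,b,ang(b,a)-90)
h=[g(p,.12) for p in [(379,116),(426,116),(422,240),(376,238)]];print(h,np.mean(h,0),ang(h[3],h[0]),ang(h[2],h[1]))
d=[g(p,.006) for p in [(345,130),(449,140),(437,244),(340,236)]];print(d,np.mean(d,0),ang(d[3],d[0]),ang(d[2],d[1]),ang(d[1],d[0])-90)
print('foot',g((394,187),.018))
show(cv2.imread('pics/w29_raw.png'),'w29c',(130,0,300,160))
"
```

```text
base [0.6707 0.3971 0.    ] [0.6667 0.299  0.    ] -2.334925922698133
base face [0.6938 0.3924 0.012 ] [0.6892 0.298  0.012 ] -2.7897486705146406
[array([0.6245, 0.2956, 0.12  ]), array([0.6217, 0.2651, 0.12  ]), array([0.5421, 0.2739, 0.12  ]), array([0.5465, 0.3057, 0.12  ])] [0.5837   0.285075 0.12    ] -7.378016096492759 -6.308589002554851
[array([0.6378, 0.3275, 0.006 ]), array([0.6205, 0.2336, 0.006 ]), array([0.5271, 0.251 , 0.006 ]), array([0.5436, 0.3438, 0.006 ])] [0.58225  0.288975 0.006   ] -9.817029295098367 -10.552971998928804 -10.439028376881836
foot [0.5835 0.2879 0.018 ]
w29c scale 3.75 off (130, 0)
```

```bash
python3 -c "
from h import *
T=lambda x,y:(200+x/10,130+y/10)
for p in [(272,182),(160,150),(395,165)]: print(toz('top',*T(*p),.135))
S=lambda x,y:(170+x/5.333,150+y/5.333)
for p in [(180,340),(176,180)]:
  K,R,t=cal('side');o=-R.T@t;d=R.T@np.linalg.inv(K)@np.array([*S(*p),1]);k=(.35-o[1])/d[1];print(o+k*d)
print(local((.583,.286,.15)), local((.583,.286,.084)))
"
```

```text
[0.68803166 0.34815686 0.135     ]
[0.69821654 0.3863987  0.135     ]
[0.69473937 0.30669714 0.135     ]
[0.69171162 0.35       0.09068421]
[0.68415816 0.35       0.22797744]
[ 0.49466557 -8.14787957 10.16010602] [ 0.41418894 -7.97705517 16.75740414]
```

```bash
python3 -c "
from h import *
s=1.5625
show(cv2.imread('pics/top0.png'),'topJ',(70,120,220,230)); show(cv2.imread('pics/side0.png'),'sideJ',(170,190,270,340))
"
```

```text
topJ scale 5.333333333333333 off (70, 120)
sideJ scale 4.0 off (170, 190)
```

```bash
python3 -c "
from h import *
T=lambda x,y:(70+x/5.333,120+y/5.333); S=lambda x,y:(170+x/4,190+y/4)
X=tri('top',T(590,195),'side',S(172,140));print('rim',X,pix('top',X),pix('side',X))
print([toz('top',*T(*p),0) for p in [(632,232),(725,240)]])
"
```

```text
rim [0.65001488 0.50074458 0.15428252] [180.57380488 157.35243123] [212.37894532 224.91961997]
[array([0.65457263, 0.50231797, 0.        ]), array([0.65032754, 0.43755339, 0.        ])]
```

Request:
{"fn": "arm_command", "kwargs": {"plan": [{"claw": 0.8, "dx": 0.2, "dy": -4, "dz": 3, "twist": 1}, {"claw": 0.8, "dx": 0.45, "dy": -8.1, "dz": 6, "twist": 1}, {"claw": 0.8, "dx": 0.45, "dy": -8.1, "dz": 9, "twist": 1}, {"claw": 0.8, "dx": 0.45, "dy": -8.1, "dz": 9.5, "twist": 1}, {"claw": 0.8, "dx": 0.45, "dy": -8.1, "dz": 9.5, "twist": 1}, {"claw": 0.8, "dx": 0.45, "dy": -8.1, "dz": 9.5, "twist": 1}]}}

```text
time_s: 35.98
position: [0.5817, 0.2866, 0.1565]
tcp_rot: [[-0.11, -0.994, 0.023], [-0.994, 0.11, -0.015], [0.012, -0.025, -1.0]]
force: [-0.2, 0.2, 0.4]
opening: 0.8
```

```bash
python3 -c "
from h import *
snap('wrist','w30',(100,50,400,275))
s=bot.read_state();print(s['position'],s['tcp_rot'][:,2],np.degrees(np.arctan2(s['tcp_rot'][1,0],s['tcp_rot'][0,0])))
print(local((.583,.286,.092)))
"
```

```text
w30 scale 2.6666666666666665 off (100, 50)
[0.5823389  0.28705124 0.15796901] [ 0.02596802 -0.01385804 -0.99956671] -96.30735835622573
[0.0251455  0.1031032  6.59721575]
```

```bash
python3 -c "
from h import *
C=cal('wrist')
W=lambda x,y:(100+x/2.6667,50+y/2.6667)
for p,z in [((405,303),.126),((345,420),.126),((468,420),.126),((345,320),.126),((470,320),.126),((400,370),.018)]: print(p,np.round(toz('wrist',*W(*p),z,C),4))
d=[toz('wrist',*W(*p),.006,C) for p in [(292,257),(510,273),(490,475),(286,462)]];print('dock',d,np.mean(d,0))
for p in [(120,202),(348,186),(110,140),(340,124)]: print(np.round(toz('wrist',*W(*p),.0,C),4),np.round(toz('wrist',*W(*p),.012,C),4))
"
```

```text
(405, 303) [0.6268 0.2815 0.126 ]
(345, 420) [0.5954 0.3023 0.126 ]
(468, 420) [0.5914 0.2672 0.126 ]
(345, 320) [0.624  0.2986 0.126 ]
(470, 320) [0.6201 0.2641 0.126 ]
(400, 370) [0.5856 0.2867 0.018 ]
dock [array([0.63853337, 0.32814579, 0.006     ]), array([0.62100489, 0.23386465, 0.006     ]), array([0.52803464, 0.25032046, 0.006     ]), array([0.54541735, 0.34481209, 0.006     ])] [0.58324757 0.28928575 0.006     ]
[0.67 0.4  0.  ] [0.6693 0.3956 0.012 ]
[0.6657 0.3004 0.    ] [0.6651 0.2997 0.012 ]
[0.6957 0.399  0.    ] [0.694  0.3947 0.012 ]
[0.6913 0.3005 0.    ] [0.6898 0.2998 0.012 ]
```

Request:
{"fn": "arm_command", "kwargs": {"plan": [{"claw": 0.8, "dx": 0, "dy": -0.05, "dz": 2, "twist": 0}, {"claw": 0.8, "dx": 0, "dy": -0.05, "dz": 4, "twist": 0}, {"claw": 0.8, "dx": 0, "dy": -0.05, "dz": 6, "twist": 0}, {"claw": 0.8, "dx": 0, "dy": -0.05, "dz": 6.6, "twist": 0}, {"claw": 0.8, "dx": 0, "dy": -0.05, "dz": 6.6, "twist": 0}, {"claw": 0.2, "dx": 0, "dy": -0.05, "dz": 6.6, "twist": 0}, {"claw": 0.2, "dx": 0, "dy": -0.05, "dz": 6.6, "twist": 0}, {"claw": 0.2, "dx": 0, "dy": -0.05, "dz": 6.6, "twist": 0}]}}

```text
time_s: 36.7
position: [0.5856, 0.2866, 0.094]
tcp_rot: [[-0.11, -0.994, 0.029], [-0.994, 0.109, -0.013], [0.009, -0.031, -0.999]]
force: [0.4, -0.2, 0.0]
opening: 0.65
```

Request:
{"fn": "arm_command", "kwargs": {"plan": [{"claw": 0.2, "dx": 0, "dy": 0, "dz": 0, "twist": 0}, {"claw": 0.2, "dx": 0, "dy": 0, "dz": 0, "twist": 0}, {"claw": 0.2, "dx": 0, "dy": 0, "dz": 0, "twist": 0}, {"claw": 0.2, "dx": 0, "dy": 0, "dz": 0, "twist": 0}, {"claw": 0.2, "dx": 0, "dy": 0, "dz": 0, "twist": 0}, {"claw": 0.2, "dx": 0, "dy": 0, "dz": 0, "twist": 0}]}}

```text
time_s: 37.2
position: [0.5861, 0.2866, 0.0946]
tcp_rot: [[-0.11, -0.994, 0.03], [-0.994, 0.109, -0.013], [0.009, -0.032, -0.999]]
force: [0.3, -0.9, 4.3]
opening: 0.413
```

```bash
python3 -c "
from h import *
snap('wrist','w31',(100,50,400,275))
s=bot.read_state();print(s['position'],s['tcp_rot'],s['opening'],s['force'],s['moment'],np.degrees(np.arctan2(s['tcp_rot'][1,0],s['tcp_rot'][0,0])))
"
```

```text
w31 scale 2.6666666666666665 off (100, 50)
[0.58614015 0.28654972 0.09463172] [[-0.10960564 -0.99350794  0.03047252]
 [-0.99393126  0.10926117 -0.01275327]
 [ 0.00934101 -0.03168542 -0.99945424]] 0.41196556532873435 [-0.74041299 -1.33758385  4.78503302] [-0.12409308  0.21490906  0.04632351] -96.29285844643333
```

```bash
python3 -c "
from h import *
C=cal('wrist')
W=lambda x,y:(100+x/2.6667,50+y/2.6667)
for z in (.126,.12,.109): print(toz('wrist',*W(408,357),z,C))
d=[toz('wrist',*W(*p),.006,C) for p in [(272,281),(538,299)]];print(d)
s=bot.read_state()
np.save('grasp.npy',np.c_[s['tcp_rot'],s['position']])
"
```

```text
[0.62746061 0.28166888 0.126     ]
[0.62633787 0.28168891 0.12      ]
[0.6242795  0.28172564 0.109     ]
[array([0.63744963, 0.32677854, 0.006     ]), array([0.62066458, 0.23381505, 0.006     ])]
```

```bash
python3 -c "
from h import *
B=lambda x,y:(200+x/5,125+y/5)
for p,z in [((125,272),.03),((135,325),.0),((118,272),.0),((125,272),.05),((0,365),.0),((0,310),.05)]: print(p,z,np.round(toz('top',*B(*p),z),4))
W=lambda x,y:(100+x/2.6667,50+y/2.6667)
im=cv2.imread('pics/w29_raw.png');show(im,'w29d',(100,90,240,195))
"
```

```text
(125, 272) 0.03 [0.5945 0.3626 0.03  ]
(135, 325) 0.0 [0.559  0.3569 0.    ]
(118, 272) 0.0 [0.5981 0.3706 0.    ]
(125, 272) 0.05 [0.592  0.3606 0.05  ]
(0, 365) 0.0 [0.5274 0.4553 0.    ]
(0, 310) 0.05 [0.5629 0.4489 0.05  ]
w29d scale 5.714285714285714 off (100, 90)
```

```bash
python3 -c "
from h import *
# pose at w29
import numpy as np
R=np.array([[-0.09309963,-0.99535193,0.02463706],[-0.99558213,0.09276111,-0.0145464],[0.01219343,-0.02588249,-0.99959062]])
p=np.array([0.4998573,0.2999608,0.24939028])
c=bot.calibration('wrist');T=np.eye(4);T[:3,:3]=R;T[:3,3]=p;T=T@np.array(c['T_tool_cam']);Rw=T[:3,:3].T;C=(np.array(c['intrinsics']),Rw,-Rw@T[:3,3]);print(T[:3,3])
W=lambda x,y:(100+x/5.714,90+y/5.714)
for q in [(570,140),(635,300),(590,255),(165,500),(80,335),(75,335)]:
  print(q,[np.round(toz('wrist',*W(*q),z,C)[:2],4) for z in (0,.03,.06)])
S=lambda x,y:(190+x/3.5294,110+y/3.5294)
show(cv2.imread('pics/side0.png'),'sideT',(215,215,275,275))
"
```

```text
[0.56733851 0.29611043 0.41440792]
(570, 140) [array([0.5988, 0.3641]), array([0.5965, 0.3592]), array([0.5942, 0.3543])]
(635, 300) [array([0.5569, 0.3526]), array([0.5576, 0.3485]), array([0.5584, 0.3444])]
(590, 255) [array([0.5695, 0.3629]), array([0.5694, 0.3581]), array([0.5692, 0.3532])]
(165, 500) [array([0.5159, 0.487 ]), array([0.5196, 0.4732]), array([0.5233, 0.4594])]
(80, 335) [array([0.5617, 0.5005]), array([0.5621, 0.4857]), array([0.5625, 0.4709])]
(75, 335) [array([0.5619, 0.5018]), array([0.5622, 0.4869]), array([0.5626, 0.472 ])]
sideT scale 10.0 off (215, 215)
```

```bash
python3 -c "
import numpy as np,cv2
poly=np.array([[.557,.352],[.599,.364],[.563,.492],[.521,.480]],np.float32)*1000
for D in (.10,.11,.115,.12,.125,.13):
  for off in (0,3,6,8,10):
    th=np.radians(-2.4+off); d=.142+D-.1
    F=np.array([.6925,.349])-d*np.array([np.cos(th),np.sin(th)])
    print(D,off,F.round(4),round(-cv2.pointPolygonTest(poly,tuple(map(float,F*1000)),True)-32,1))
"
```

```text
0.1 0 [0.5506 0.3549] -26.7
0.1 3 [0.5505 0.3475] -24.1
0.1 6 [0.5508 0.3401] -18.6
0.1 8 [0.5512 0.3351] -14.2
0.1 10 [0.5517 0.3302] -9.6
0.11 0 [0.5406 0.3554] -17.2
0.11 3 [0.5405 0.3474] -14.9
0.11 6 [0.5408 0.3395] -11.5
0.11 8 [0.5412 0.3342] -8.2
0.11 10 [0.5418 0.3289] -4.4
0.115 0 [0.5356 0.3556] -12.4
0.115 3 [0.5355 0.3474] -10.1
0.115 6 [0.5358 0.3391] -7.2
0.115 8 [0.5362 0.3337] -4.3
0.115 10 [0.5369 0.3282] -0.9
0.12 0 [0.5306 0.3558] -7.7
0.12 3 [0.5305 0.3473] -5.2
0.12 6 [0.5308 0.3388] -2.7
0.12 8 [0.5313 0.3332] -0.1
0.12 10 [0.5319 0.3276] 3.0
0.125 0 [0.5256 0.356 ] -2.9
0.125 3 [0.5255 0.3473] -0.4
0.125 6 [0.5258 0.3385] 2.0
0.125 8 [0.5263 0.3327] 4.3
0.125 10 [0.527  0.3269] 7.1
0.13 0 [0.5207 0.3562] 1.9
0.13 3 [0.5205 0.3472] 4.4
0.13 6 [0.5208 0.3382] 6.7
0.13 8 [0.5213 0.3322] 8.8
0.13 10 [0.522  0.3263] 11.4
```

Request:
{"fn": "arm_command", "kwargs": {"plan": [{"claw": 0.2, "dx": 0, "dy": 0, "dz": -1.5, "twist": 0}, {"claw": 0.2, "dx": 0, "dy": 0, "dz": -4, "twist": 0}, {"claw": 0.2, "dx": 0, "dy": 0, "dz": -7, "twist": 0}, {"claw": 0.2, "dx": 0, "dy": 0, "dz": -8.5, "twist": 0}, {"claw": 0.2, "dx": 0, "dy": 0, "dz": -8.5, "twist": 0}, {"claw": 0.2, "dx": 0, "dy": 0, "dz": -8.5, "twist": 0}]}}

```text
time_s: 37.75
position: [0.5831, 0.2877, 0.1791]
tcp_rot: [[-0.11, -0.994, 0.03], [-0.994, 0.109, -0.013], [0.009, -0.031, -0.999]]
force: [-0.7, -0.5, -2.7]
opening: 0.409
```

```bash
python3 -c "
from h import *
s=bot.read_state();print(s['position'],s['tcp_rot'][:,2],s['opening'],np.degrees(np.arctan2(s['tcp_rot'][1,0],s['tcp_rot'][0,0])))
print(local((.5303,.3339,.175)))
"
```

```text
[0.58307961 0.28767253 0.1791032 ] [ 0.02990227 -0.01271213 -0.99947199] 0.40866596974622804 -96.28825671118415
[-4.0205023   5.76134915  0.19351574]
```

Request:
{"fn": "arm_command", "kwargs": {"plan": [{"claw": 0.2, "dx": -1, "dy": 3, "dz": 0.2, "twist": -3}, {"claw": 0.2, "dx": -2.5, "dy": 5, "dz": 0.2, "twist": -6}, {"claw": 0.2, "dx": -4, "dy": 5.8, "dz": 0.2, "twist": -9}, {"claw": 0.2, "dx": -4, "dy": 5.8, "dz": 0.2, "twist": -11}, {"claw": 0.2, "dx": -4, "dy": 5.8, "dz": 0.2, "twist": -11}, {"claw": 0.2, "dx": -4, "dy": 5.8, "dz": 0.2, "twist": -11}, {"claw": 0.2, "dx": -4, "dy": 5.8, "dz": 0.2, "twist": -11}]}}

```text
time_s: 38.33
position: [0.5294, 0.333, 0.1734]
tcp_rot: [[0.081, -0.996, 0.027], [-0.997, -0.081, -0.014], [0.016, -0.026, -1.0]]
force: [-0.5, 0.2, -2.6]
opening: 0.412
```

```bash
python3 -c "
from h import *
snap('wrist','w32'); snap('side','s32',(170,150,320,260))
s=bot.read_state();print(s['position'],s['tcp_rot'][:,2],s['opening'],np.degrees(np.arctan2(s['tcp_rot'][1,0],s['tcp_rot'][0,0])))
"
```

```text
s32 scale 5.333333333333333 off (170, 150)
[0.5299378  0.33304231 0.17409629] [ 0.02860977 -0.0133281  -0.9995018 ] 0.409630556182632 -85.37404311598634
```

```bash
python3 -c "
from h import *
C=cal('wrist'); K,R,t=C; print('cam',-R.T@t)
g=lambda p,z:np.round(toz('wrist',p[0]/1.5625,p[1]/1.5625,z,C),4)
for q in [(357,200),(368,258),(203,297),(183,240)]: print(q,g(q,0)[:2],g(q,.03)[:2],g(q,.06)[:2])
a,b=g((318,97),0),g((448,115),0);print('base',a,b,np.degrees(np.arctan2(*(a-b)[1::-1]))-90)
a,b=g((320,62),.012),g((456,78),.012);print('face',a,b,(a+b)/2)
show(cv2.imread('pics/w32_raw.png'),'w32c',(110,110,330,250))
"
```

```text
cam [0.59684555 0.34142902 0.33921325]
(357, 200) [0.6002 0.3641] [0.5999 0.3621] [0.5996 0.3601]
(368, 258) [0.5554 0.3525] [0.5591 0.3515] [0.5627 0.3505]
(203, 297) [0.5127 0.4859] [0.5201 0.4731] [0.5276 0.4604]
(183, 240) [0.5582 0.5005] [0.5616 0.4864] [0.5651 0.4724]
base [0.6718 0.3974 0.    ] [0.6675 0.2996 0.    ] -2.5175182024089366
face [0.6918 0.3948 0.012 ] [0.6897 0.2981 0.012 ] [0.69075 0.34645 0.012  ]
w32c scale 3.6363636363636362 off (110, 110)
```

```bash
python3 -c "
from h import *
print(local((.528,.331,.14)),local((.528,.331,.1206)))"
```

```text
[0.1347309  0.30317632 3.405108  ] [0.10447088 0.35640665 5.34414149]
```

Request:
{"fn": "arm_command", "kwargs": {"plan": [{"claw": 0.2, "dx": 0.2, "dy": 0.2, "dz": 1, "twist": -1}, {"claw": 0.2, "dx": 0.25, "dy": 0.3, "dz": 2.5, "twist": -1}, {"claw": 0.2, "dx": 0.25, "dy": 0.3, "dz": 4, "twist": -1}, {"claw": 0.2, "dx": 0.25, "dy": 0.3, "dz": 5, "twist": -1}, {"claw": 0.2, "dx": 0.25, "dy": 0.3, "dz": 5.3, "twist": -1}, {"claw": 0.2, "dx": 0.25, "dy": 0.3, "dz": 5.3, "twist": -1}, {"claw": 0.2, "dx": 0.25, "dy": 0.3, "dz": 5.3, "twist": -1}, {"claw": 0.2, "dx": 0.25, "dy": 0.3, "dz": 5.3, "twist": -1}]}}

```text
time_s: 39.1
position: [0.5295, 0.3298, 0.1219]
tcp_rot: [[0.098, -0.995, 0.03], [-0.995, -0.098, -0.013], [0.016, -0.029, -0.999]]
force: [-0.5, -0.0, -3.6]
opening: 0.413
```

```bash
python3 -c "
from h import *
snap('wrist','w33'); snap('side','s33',(170,150,320,260))
s=bot.read_state();print(s['position'],s['tcp_rot'],s['opening'],s['force'],np.degrees(np.arctan2(s['tcp_rot'][1,0],s['tcp_rot'][0,0])))
"
```

```text
s33 scale 5.333333333333333 off (170, 150)
[0.52935887 0.32989173 0.12202667] [[ 0.09807038 -0.99471193  0.03050206]
 [-0.99505887 -0.0984896  -0.01255583]
 [ 0.01549357 -0.02911999 -0.99945584]] 0.4123239290536697 [ 0.45775492 -1.22344627 -2.68324282] -84.37125678513111
```

Request:
{"fn": "arm_command", "kwargs": {"plan": [{"claw": 0.2, "dx": -0.1, "dy": 0, "dz": 0.1, "twist": 0}, {"claw": 0.2, "dx": -0.1, "dy": 0, "dz": 0.1, "twist": 0}, {"claw": 0.2, "dx": -0.1, "dy": 0, "dz": 0.1, "twist": 0}, {"claw": 0.2, "dx": -0.1, "dy": 0, "dz": 0.1, "twist": 0}, {"claw": 0.2, "dx": -0.1, "dy": 0, "dz": 0.1, "twist": 0}, {"claw": 0.2, "dx": -0.1, "dy": 0, "dz": 0.1, "twist": 0}, {"claw": 0.2, "dx": -0.1, "dy": 0, "dz": 0.1, "twist": 0}, {"claw": 0.2, "dx": -0.1, "dy": 0, "dz": 0.1, "twist": 0}]}}

```text
time_s: 39.87
position: [0.5293, 0.3309, 0.121]
tcp_rot: [[0.098, -0.995, 0.03], [-0.995, -0.098, -0.013], [0.016, -0.029, -0.999]]
force: [0.6, -0.0, -4.0]
opening: 0.409
```

Request:
{"fn": "arm_command", "kwargs": {"plan": [{"claw": 0.2, "dx": 0, "dy": 0, "dz": 0, "twist": 0}, {"claw": 0.2, "dx": 0, "dy": 0, "dz": 0, "twist": 0}, {"claw": 0.2, "dx": 0, "dy": 0, "dz": 0, "twist": 0}, {"claw": 0.2, "dx": 0, "dy": 0, "dz": 0, "twist": 0}, {"claw": 0.2, "dx": 0, "dy": 0, "dz": 0, "twist": 0}, {"claw": 0.2, "dx": 0, "dy": 0, "dz": 0, "twist": 0}, {"claw": 0.2, "dx": 0, "dy": 0, "dz": 0, "twist": 0}, {"claw": 0.2, "dx": 0, "dy": 0, "dz": 0, "twist": 0}]}}

```text
time_s: 40.53
position: [0.5293, 0.3309, 0.121]
tcp_rot: [[0.098, -0.995, 0.03], [-0.995, -0.098, -0.013], [0.016, -0.029, -0.999]]
force: [0.2, -0.0, -2.4]
opening: 0.412
```

Request:
{"fn": "arm_command", "kwargs": {"plan": [{"claw": 0.2, "dx": 0, "dy": 0, "dz": 0, "twist": 0}, {"claw": 0.2, "dx": 0, "dy": 0, "dz": 0, "twist": 0}, {"claw": 0.2, "dx": 0, "dy": 0, "dz": 0, "twist": 0}, {"claw": 0.2, "dx": 0, "dy": 0, "dz": 0, "twist": 0}, {"claw": 0.2, "dx": 0, "dy": 0, "dz": 0, "twist": 0}, {"claw": 0.2, "dx": 0, "dy": 0, "dz": 0, "twist": 0}, {"claw": 0.2, "dx": 0, "dy": 0, "dz": 0, "twist": 0}, {"claw": 0.2, "dx": 0, "dy": 0, "dz": 0, "twist": 0}]}}

```text
time_s: 41.2
position: [0.5293, 0.3308, 0.121]
tcp_rot: [[0.098, -0.995, 0.03], [-0.995, -0.098, -0.013], [0.015, -0.029, -0.999]]
force: [0.9, -0.1, -2.9]
opening: 0.411
```

```bash
python3 -c "
from h import *
s=bot.read_state();print(s['position'],s['tcp_rot'][:,2],s['opening'],s['force'],np.degrees(np.arctan2(s['tcp_rot'][1,0],s['tcp_rot'][0,0])))
snap('top','t34',(200,120,320,215))
"
```

```text
[0.52925441 0.33083618 0.12099423] [ 0.03039351 -0.01257144 -0.99945895] 0.4110550270720897 [ 0.89564068 -0.12844609 -2.94039449] -84.3753078074318
t34 scale 6.315789473684211 off (200, 120)
```

```bash
python3 -c "
from h import *
print(local((.525,.3308,.121)),local((.525,.340,.121)))
"
```

```text
[-0.03658786  0.42342658 -0.01589012] [-0.95204535  0.33285572 -0.02748692]
```

Request:
{"fn": "arm_command", "kwargs": {"plan": [{"claw": 0.2, "dx": 0, "dy": 0.4, "dz": 0, "twist": 1}, {"claw": 0.2, "dx": -0.3, "dy": 0.4, "dz": 0, "twist": 2}, {"claw": 0.2, "dx": -0.7, "dy": 0.35, "dz": 0, "twist": 3}, {"claw": 0.2, "dx": -0.9, "dy": 0.35, "dz": 0, "twist": 3.5}, {"claw": 0.2, "dx": -0.9, "dy": 0.35, "dz": 0, "twist": 3.5}, {"claw": 0.2, "dx": -0.9, "dy": 0.35, "dz": 0, "twist": 3.5}, {"claw": 0.2, "dx": -0.9, "dy": 0.35, "dz": 0, "twist": 3.5}, {"claw": 0.2, "dx": -0.9, "dy": 0.35, "dz": 0, "twist": 3.5}]}}

```text
time_s: 41.92
position: [0.5249, 0.3394, 0.1207]
tcp_rot: [[0.037, -0.999, 0.03], [-0.999, -0.038, -0.013], [0.014, -0.03, -0.999]]
force: [-0.4, 0.3, -2.9]
opening: 0.411
```

Request:
{"fn": "arm_command", "kwargs": {"plan": [{"claw": 0.2, "dx": 0, "dy": 0, "dz": 0, "twist": 0}, {"claw": 0.2, "dx": 0, "dy": 0, "dz": 0, "twist": 0}, {"claw": 0.2, "dx": 0, "dy": 0, "dz": 0, "twist": 0}, {"claw": 0.2, "dx": 0, "dy": 0, "dz": 0, "twist": 0}, {"claw": 0.2, "dx": 0, "dy": 0, "dz": 0, "twist": 0}, {"claw": 0.2, "dx": 0, "dy": 0, "dz": 0, "twist": 0}, {"claw": 0.2, "dx": 0, "dy": 0, "dz": 0, "twist": 0}, {"claw": 0.2, "dx": 0, "dy": 0, "dz": 0, "twist": 0}]}}

```text
time_s: 42.58
position: [0.5249, 0.3394, 0.1207]
tcp_rot: [[0.037, -0.999, 0.03], [-0.999, -0.038, -0.013], [0.014, -0.03, -0.999]]
force: [-0.1, -0.2, -2.6]
opening: 0.413
```

Request:
{"fn": "arm_command", "kwargs": {"plan": [{"claw": 0.2, "dx": 0, "dy": 0, "dz": 0, "twist": 0}, {"claw": 0.2, "dx": 0, "dy": 0, "dz": 0, "twist": 0}, {"claw": 0.2, "dx": 0, "dy": 0, "dz": 0, "twist": 0}, {"claw": 0.2, "dx": 0, "dy": 0, "dz": 0, "twist": 0}, {"claw": 0.2, "dx": 0, "dy": 0, "dz": 0, "twist": 0}, {"claw": 0.2, "dx": 0, "dy": 0, "dz": 0, "twist": 0}, {"claw": 0.2, "dx": 0, "dy": 0, "dz": 0, "twist": 0}, {"claw": 0.2, "dx": 0, "dy": 0, "dz": 0, "twist": 0}]}}

```text
time_s: 43.25
position: [0.5249, 0.3394, 0.1207]
tcp_rot: [[0.037, -0.999, 0.03], [-0.999, -0.038, -0.013], [0.014, -0.03, -0.999]]
force: [0.6, -0.0, -2.9]
opening: 0.412
```

```bash
python3 -c "
from h import *
s=bot.read_state();print(s['position'],s['tcp_rot'][:,2],s['opening'],s['force'],np.degrees(np.arctan2(s['tcp_rot'][1,0],s['tcp_rot'][0,0])))
snap('wrist','w35');snap('side','s35',(190,180,310,270))
"
```

```text
[0.52491408 0.33939798 0.12070558] [ 0.03035401 -0.01269509 -0.99945859] 0.4124869052342979 [ 0.55241826 -0.03002737 -2.93376264] -87.87236386073643
s35 scale 6.666666666666667 off (190, 180)
```

```bash
python3 -c "
from h import *
print(local((.525,.321,.1206)),local((.5412,.3211,.1206)))
"
```

```text
[1.84052778 0.05897377 0.03555369] [ 1.89065897 -1.55953849  0.08459386]
```

Request:
{"fn": "arm_command", "kwargs": {"plan": [{"claw": 0.2, "dx": 1, "dy": 0.05, "dz": 0, "twist": -2}, {"claw": 0.2, "dx": 1.8, "dy": 0, "dz": 0, "twist": -4}, {"claw": 0.2, "dx": 1.9, "dy": -0.5, "dz": 0.05, "twist": -6}, {"claw": 0.2, "dx": 1.9, "dy": -1.1, "dz": 0.05, "twist": -7}, {"claw": 0.2, "dx": 1.9, "dy": -1.5, "dz": 0.05, "twist": -7}, {"claw": 0.2, "dx": 1.9, "dy": -1.55, "dz": 0.05, "twist": -7}, {"claw": 0.2, "dx": 1.9, "dy": -1.55, "dz": 0.05, "twist": -7}, {"claw": 0.2, "dx": 1.9, "dy": -1.55, "dz": 0.05, "twist": -7}]}}

```text
time_s: 44.02
position: [0.5408, 0.3211, 0.1208]
tcp_rot: [[0.158, -0.987, 0.03], [-0.987, -0.159, -0.013], [0.017, -0.027, -0.999]]
force: [-0.3, 0.5, -3.1]
opening: 0.416
```

Request:
{"fn": "arm_command", "kwargs": {"plan": [{"claw": 0.2, "dx": 0, "dy": 0, "dz": 0, "twist": 0}, {"claw": 0.2, "dx": 0, "dy": 0, "dz": 0, "twist": 0}, {"claw": 0.2, "dx": 0, "dy": 0, "dz": 0, "twist": 0}, {"claw": 0.2, "dx": 0, "dy": 0, "dz": 0, "twist": 0}, {"claw": 0.2, "dx": 0, "dy": 0, "dz": 0, "twist": 0}, {"claw": 0.2, "dx": 0, "dy": 0, "dz": 0, "twist": 0}, {"claw": 0.2, "dx": 0, "dy": 0, "dz": 0, "twist": 0}, {"claw": 0.2, "dx": 0, "dy": 0, "dz": 0, "twist": 0}]}}

```text
time_s: 44.68
position: [0.5409, 0.3211, 0.1208]
tcp_rot: [[0.158, -0.987, 0.03], [-0.987, -0.159, -0.013], [0.017, -0.027, -0.999]]
force: [-0.3, 0.6, -3.9]
opening: 0.412
```

Request:
{"fn": "arm_command", "kwargs": {"plan": [{"claw": 0.2, "dx": 0, "dy": 0, "dz": 0, "twist": 0}, {"claw": 0.2, "dx": 0, "dy": 0, "dz": 0, "twist": 0}, {"claw": 0.2, "dx": 0, "dy": 0, "dz": 0, "twist": 0}, {"claw": 0.2, "dx": 0, "dy": 0, "dz": 0, "twist": 0}, {"claw": 0.2, "dx": 0, "dy": 0, "dz": 0, "twist": 0}, {"claw": 0.2, "dx": 0, "dy": 0, "dz": 0, "twist": 0}, {"claw": 0.2, "dx": 0, "dy": 0, "dz": 0, "twist": 0}, {"claw": 0.2, "dx": 0, "dy": 0, "dz": 0, "twist": 0}]}}

```text
time_s: 45.35
position: [0.5409, 0.3212, 0.1209]
tcp_rot: [[0.158, -0.987, 0.03], [-0.987, -0.159, -0.013], [0.017, -0.027, -0.999]]
force: [-0.4, -0.3, -2.9]
opening: 0.411
```

```bash
python3 -c "
from h import *
s=bot.read_state();print(s['position'],s['tcp_rot'][:,2],s['opening'],s['force'],np.degrees(np.arctan2(s['tcp_rot'][1,0],s['tcp_rot'][0,0])))
g=np.load('grasp.npy');print(g)
snap('wrist','w36')
"
```

```text
[0.5408844  0.32115002 0.12085551] [ 0.02989717 -0.01273926 -0.9994718 ] 0.4109217220632076 [-0.44737203 -0.25493193 -2.92819669] -80.88237454484246
[[-0.10960564 -0.99350794  0.03047252  0.58614015]
 [-0.99393126  0.10926117 -0.01275327  0.28654972]
 [ 0.00934101 -0.03168542 -0.99945424  0.09463172]]
```

```bash
python3 -c "
from h import *
C=cal('wrist')
g=lambda p,z:np.round(toz('wrist',p[0]/1.5625,p[1]/1.5625,z,C),4)
print(g((447,253),.006),g((448,247),.006),[g(q,.006) for q in [(404,161),(540,210)]])
print(local((.584,.289,.17)))
"
```

```text
[0.5837 0.2892 0.006 ] [0.5878 0.2893 0.006 ] [array([0.6367, 0.3272, 0.006 ]), array([0.6209, 0.2341, 0.006 ])]
[ 3.9412584  -3.88150035 -4.74473285]
```

Request:
{"fn": "arm_command", "kwargs": {"plan": [{"claw": 0.2, "dx": 0, "dy": 0, "dz": -1.5, "twist": 0}, {"claw": 0.2, "dx": 0, "dy": 0, "dz": -4, "twist": 0}, {"claw": 0.2, "dx": 0, "dy": 0, "dz": -5.5, "twist": 0}, {"claw": 0.2, "dx": 1.5, "dy": -2, "dz": -5.5, "twist": 5}, {"claw": 0.2, "dx": 3.4, "dy": -4, "dz": -5.2, "twist": 10}, {"claw": 0.2, "dx": 3.9, "dy": -4.8, "dz": -5, "twist": 15}, {"claw": 0.2, "dx": 3.9, "dy": -4.8, "dz": -5, "twist": 15.5}, {"claw": 0.2, "dx": 3.9, "dy": -4.8, "dz": -5, "twist": 15.5}]}}

```text
time_s: 46.07
position: [0.5925, 0.2905, 0.1723]
tcp_rot: [[-0.111, -0.993, 0.028], [-0.994, 0.11, -0.013], [0.01, -0.029, -1.0]]
force: [-0.6, 0.3, -2.5]
opening: 0.416
```

```bash
python3 -c "
from h import *
snap('wrist','w37',(100,50,400,275))
s=bot.read_state();print(s['position'],s['tcp_rot'][:,2],s['opening'],s['force'],np.degrees(np.arctan2(s['tcp_rot'][1,0],s['tcp_rot'][0,0])))
print(local((.584,.289,.0965)))
"
```

```text
w37 scale 2.6666666666666665 off (100, 50)
[0.59172031 0.29095146 0.17225052] [ 0.02746135 -0.01285452 -0.99954021] 0.4133673333070794 [ 0.14546956  0.22183083 -3.42647643] -96.28166432695411
[0.20437524 0.96323082 7.55287648]
```

```bash
python3 -c "
from h import *
C=cal('wrist')
W=lambda x,y:(100+x/2.6667,50+y/2.6667)
for q in [(135,128),(0,137),(268,122)]: print(toz('wrist',*W(*q),.135,C))
show(cv2.imread('pics/w37_raw.png'),'w37c',(60,50,240,140))
"
```

```text
[0.69011525 0.35206983 0.135     ]
[0.6918087  0.38830637 0.135     ]
[0.68773769 0.31656247 0.135     ]
w37c scale 4.444444444444445 off (60, 50)
```

Request:
{"fn": "arm_command", "kwargs": {"plan": [{"claw": 0.2, "dx": 0.1, "dy": 0.5, "dz": 1.5, "twist": 0}, {"claw": 0.2, "dx": 0.2, "dy": 0.9, "dz": 3, "twist": 0}, {"claw": 0.2, "dx": 0.2, "dy": 0.95, "dz": 5, "twist": 0}, {"claw": 0.2, "dx": 0.2, "dy": 0.95, "dz": 6.5, "twist": 0}, {"claw": 0.2, "dx": 0.2, "dy": 0.95, "dz": 7, "twist": 0}, {"claw": 0.2, "dx": 0.2, "dy": 0.95, "dz": 7, "twist": 0}, {"claw": 0.2, "dx": 0.2, "dy": 0.95, "dz": 7, "twist": 0}, {"claw": 0.2, "dx": 0.2, "dy": 0.95, "dz": 7, "twist": 0}]}}

```text
time_s: 46.78
position: [0.5846, 0.2898, 0.1033]
tcp_rot: [[-0.108, -0.994, 0.03], [-0.994, 0.108, -0.012], [0.009, -0.031, -0.999]]
force: [0.4, -0.0, -3.1]
opening: 0.414
```

```bash
python3 -c "
from h import *
s=bot.read_state();print(s['position'],s['tcp_rot'][:,2],s['force'])
print(local((.584,.289,.0945)))
"
```

```text
[0.5845872  0.28976176 0.10329544] [ 0.02960958 -0.01206895 -0.99948868] [ 0.40617897 -0.03614374 -3.06925852]
[0.07436111 0.0771495  0.878275  ]
```

Request:
{"fn": "arm_command", "kwargs": {"plan": [{"claw": 0.2, "dx": 0.07, "dy": 0.05, "dz": 0.4, "twist": 0}, {"claw": 0.2, "dx": 0.07, "dy": 0.08, "dz": 0.7, "twist": 0}, {"claw": 0.2, "dx": 0.07, "dy": 0.08, "dz": 0.85, "twist": 0}, {"claw": 0.2, "dx": 0.07, "dy": 0.08, "dz": 0.9, "twist": 0}, {"claw": 0.2, "dx": 0.07, "dy": 0.08, "dz": 0.9, "twist": 0}]}}

```text
time_s: 47.2
position: [0.5842, 0.289, 0.0948]
tcp_rot: [[-0.109, -0.994, 0.03], [-0.994, 0.108, -0.012], [0.009, -0.031, -0.999]]
force: [-0.2, -0.1, 1.2]
opening: 0.416
```

Touchdown. Seat slightly, release.

Request:
{"fn": "arm_command", "kwargs": {"plan": [{"claw": 0.2, "dx": 0, "dy": 0, "dz": 0.05, "twist": 0}, {"claw": 0.2, "dx": 0, "dy": 0, "dz": 0.05, "twist": 0}, {"claw": 0.7, "dx": 0, "dy": 0, "dz": 0.05, "twist": 0}, {"claw": 0.7, "dx": 0, "dy": 0, "dz": 0, "twist": 0}, {"claw": 0.7, "dx": 0, "dy": 0, "dz": 0, "twist": 0}, {"claw": 0.7, "dx": 0, "dy": 0, "dz": 0, "twist": 0}, {"claw": 0.7, "dx": 0, "dy": 0, "dz": 0, "twist": 0}]}}

```text
time_s: 47.78
position: [0.5844, 0.2891, 0.0949]
tcp_rot: [[-0.109, -0.994, 0.03], [-0.994, 0.108, -0.012], [0.008, -0.032, -0.999]]
force: [-0.2, -0.4, -0.0]
opening: 0.668
```

Request:
{"fn": "arm_command", "kwargs": {"plan": [{"claw": 0.7, "dx": 0, "dy": 0, "dz": -2, "twist": 0}, {"claw": 0.7, "dx": 0, "dy": 0, "dz": -5, "twist": 0}, {"claw": 0.7, "dx": 0, "dy": 0, "dz": -9, "twist": 0}, {"claw": 0.7, "dx": 0, "dy": 2, "dz": -12, "twist": 0}, {"claw": 0.7, "dx": 0, "dy": 5, "dz": -14, "twist": 0}, {"claw": 0.7, "dx": 0, "dy": 8, "dz": -15, "twist": 0}, {"claw": 0.7, "dx": 0, "dy": 8, "dz": -15, "twist": 0}, {"claw": 0.7, "dx": 0, "dy": 8, "dz": -15, "twist": 0}]}}

```text
time_s: 48.45
position: [0.4993, 0.3, 0.2434]
tcp_rot: [[-0.107, -0.994, 0.032], [-0.994, 0.107, -0.011], [0.008, -0.033, -0.999]]
force: [0.2, 0.1, -0.2]
opening: 0.7
```

```bash
python3 -c "
from h import *
snap('wrist','w38');snap('side','s38',(170,110,330,260)); snap('top','t38',(130,120,430,245))
s=bot.read_state();print(s['position'],s['opening'],s['force'])
"
```

```text
s38 scale 4.0 off (170, 110)
t38 scale 2.6666666666666665 off (130, 120)
[0.50122088 0.29939761 0.24176201] 0.7006198835763343 [0.63185559 0.93748019 0.00266072]
```

```bash
python3 -c "
from h import *
print(local((.44,-.06,.26)))
"
```

```text
[36.40706595  2.12245015 -1.57903909]
```

Request:
{"fn": "arm_command", "kwargs": {"plan": [{"claw": 0.7, "dx": 36.4, "dy": 2.2, "dz": -2, "twist": 0}, {"claw": 0.7, "dx": 36.4, "dy": 2.2, "dz": -2, "twist": 0}, {"claw": 0.7, "dx": 36.4, "dy": 2.2, "dz": -2, "twist": 0}, {"claw": 0.7, "dx": 36.4, "dy": 2.2, "dz": -2, "twist": 0}, {"claw": 0.7, "dx": 36.4, "dy": 2.2, "dz": -2, "twist": 0}, {"claw": 0.7, "dx": 36.4, "dy": 2.2, "dz": -2, "twist": 0}, {"claw": 0.7, "dx": 36.4, "dy": 2.2, "dz": -2, "twist": 0}, {"claw": 0.7, "dx": 36.4, "dy": 2.2, "dz": -2, "twist": 0}]}}

```text
time_s: 49.27
position: [0.4446, -0.0311, 0.2618]
tcp_rot: [[-0.11, -0.994, 0.03], [-0.994, 0.109, -0.012], [0.009, -0.031, -0.999]]
force: [0.5, 0.5, -0.3]
opening: 0.7
```

Request:
{"fn": "arm_command", "kwargs": {"plan": [{"claw": 0.7, "dx": 2, "dy": 0, "dz": 0, "twist": 0}, {"claw": 0.7, "dx": 2, "dy": 0, "dz": 0, "twist": 0}, {"claw": 0.7, "dx": 2, "dy": 0, "dz": 0, "twist": 0}, {"claw": 0.7, "dx": 2, "dy": 0, "dz": 0, "twist": 0}]}}

```text
time_s: 49.6
position: [0.4427, -0.051, 0.2614]
tcp_rot: [[-0.111, -0.993, 0.029], [-0.994, 0.11, -0.011], [0.008, -0.03, -1.0]]
force: [-0.3, 0.8, -0.7]
opening: 0.699
```

```bash
python3 -c "
from h import *
s=bot.read_state();print(s['position'],s['opening'],s['force'])
snap('wrist','w39');snap('side','s39',(170,110,330,260));
"
```

```text
[ 0.44265431 -0.05099351  0.26139656] 0.6989499305036182 [-0.2529507   0.84007843 -0.65586629]
s39 scale 4.0 off (170, 110)
```

```bash
ls; ls pics | tail -50; python3 - <<'E'
from rig import bot
import cv2
im=bot.capture('top')[:,:,::-1]
cv2.imwrite('pics/t40.png',cv2.resize(im,(800,600),interpolation=cv2.INTER_CUBIC))
print(bot.read_state()['time_s'])
E
```

```text
angle.json
grasp.npy
h.py
pics
pts.txt
w24c.png
w25.png
w25_raw.png
w26.png
w26_raw.png
w27.png
w27_raw.png
w28.png
w28_raw.png
w29.png
w29_raw.png
w29c.png
w29d.png
w2_raw.png
w3.png
w30.png
w30_raw.png
w31.png
w31_raw.png
w32.png
w32_raw.png
w32c.png
w33.png
w33_raw.png
w35.png
w35_raw.png
w36.png
w36_raw.png
w37.png
w37_raw.png
w37c.png
w38.png
w38_raw.png
w39.png
w39_raw.png
w3_raw.png
w4.png
w4_raw.png
w5.png
w5_raw.png
w6.png
w6_raw.png
w7.png
w7_raw.png
w8.png
w8_raw.png
w9.png
w9_raw.png
wrist0.png
wrist0b.png
49.75
```

View pics/t40.png

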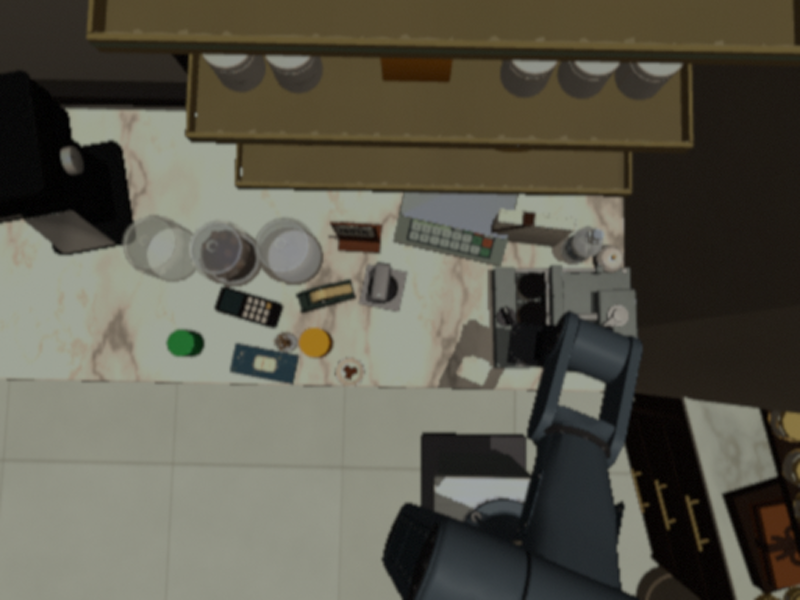

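```bash
cat h.py pts.txt angle.json | head -80
```

```text
from rig import bot
import numpy as np, cv2, sys
def cal(n):
    c=bot.calibration(n); K=np.array(c["intrinsics"])
    if n=="wrist":
        s=bot.read_state(); T=np.eye(4); T[:3,:3]=s["tcp_rot"]; T[:3,3]=s["position"]
        T=T@np.array(c["T_tool_cam"]); R=T[:3,:3].T; return K,R,-R@T[:3,3]
    R=cv2.Rodrigues(np.array(c["rvec"]))[0]; return K,R,np.array(c["tvec"])
def toz(n,u,v,z,C=None):
    K,R,t=C or cal(n); o=-R.T@t; d=R.T@np.linalg.inv(K)@np.array([u,v,1.]); return o+d*(z-o[2])/d[2]
def pix(n,p,C=None):
    K,R,t=C or cal(n); q=K@(R@np.array(p,float)+t); return q[:2]/q[2]
def tri(n1,p1,n2,p2):
    A=[];
    P=[]
    for n in (n1,n2):
        K,R,t=cal(n); P.append(K@np.c_[R,t])
    X=cv2.triangulatePoints(P[0],P[1],np.array(p1,float).reshape(2,1),np.array(p2,float).reshape(2,1))[:,0]
    return X[:3]/X[3]
def snap(n,name,crop=None):
    im=bot.capture(n)[:,:,::-1]; cv2.imwrite(f"pics/{name}_raw.png",im); show(im,name,crop)
def show(im,name,crop=None):
    if crop:
        x0,y0,x1,y1=crop; im=im[y0:y1,x0:x1]
    s=min(800/im.shape[1],600/im.shape[0]); cv2.imwrite(f"pics/{nam
[... 1442 characters left out ...]
{"claw": 0.1, "dx": %.1f, "dy": %.1f, "dz": %.1f, "twist": 0},'%tuple(d+0.0),end=" ")
    print()
0.527244687000122 -0.2917663938114909 -0.00097985237653897
0.4784377913954406 -0.25828163281765487 1.2638374529360343
0.5294152202479617 -0.19169490478725898 3.2415458485523914
0.5707191743020673 -0.26371659364027983 5.194244588382798
0.489240465424092 -0.27620019243603205 7.126929881298596
0.5084010120443359 -0.1946576068697891 9.09913886543739
0.5726213441967857 -0.22434461325153096 10.666651739883886
0.5431402336181504 -0.2887671173126996 12.240620303201489
0.48462518601744664 -0.2703659388213769 13.558558257110324
0.49090643295558506 -0.20547361942360717 14.970605808232442
14.970605808232442
```

```bash
python3 -c "from rig import bot; print(bot.hand_in())"
```

```text
the job is handed in; nothing more can be done
None
```

The job is handed in at about 50 s of the 210 s allowed. Everything was done in the order asked, but the scan was not exactly square at 10 cm.

- **Jars:** all three black-lidded jars stand upright in a row, pinched against the fixed jaw. The crank was tracked to about 14.97 rad, and in the pictures the pad spring looks about half squeezed.
- **Lock knob:** turned clockwise past its click. The bar was last seen at about 1.18 rad, next to its far stop at 1.2.
- **Scan:** I could not hold the exact pose (10 cm, square to the code), because the tape dispenser was under where the scanner's foot would be. I held the scanner still for at least 1.3 s at each of three nearby poses:
  - about 12.2 cm away and 8° off square
  - about 12.6 cm away and 4.6° off square
  - about 11.2 cm away and 11.5° off square

  The aim was an estimated 2–6 mm from the middle of the code. My two estimates of the code's sideways position differed by about 4 mm, and the tool had drifted to a tilt of about 1.8°. I can't tell whether these scans count as close enough to "squarely" and "about 10 cm".
- **Scanner:** back upright on its dock, centred to within about a pixel in the wrist picture.
- **Last pictures:** the bystanders look unmoved, and the arm is clear with the gripper open, touching nothing.

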